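# Sort returned furniture pads by feel

### The job

A mixed lot of returned furniture pads all look alike: first drag every one of them at least 4 cm across the desk to feel whether its sole is smooth or rough, leaving it on the desk. Then pull the drawer of the low unit fully out to its stop, lay the smooth pads flat in the drawer and the rough ones flat in the black tray, and push the drawer fully shut. Leave the other things where they stand.

Things in the scene. Friction and masses are not known exactly. Their poses are not given: they have to be found in the camera images.
- pad_a_mid (a point): loose furniture pad, 0.7 to 0.9 kg: plate 90 (x) x 70 (y) x 12 mm, upright grip fin along its x on top (64 mm long, 14 mm thick, top 50 mm above the underside). Point: pad's middle, 25 mm up, z up. Pads look alike, some are absent (None; 4 or 5 are there). Sole smooth or rough, the letter tells nothing: dragged under its own weight on any surface, smooth resists with 1.1 to 1.8 N, rough with 6 to 9 N
- pad_b_mid (a point): loose furniture pad, 0.7 to 0.9 kg: plate 90 (x) x 70 (y) x 12 mm, upright grip fin along its x on top (64 mm long, 14 mm thick, top 50 mm above the underside). Point: pad's middle, 25 mm up, z up. Pads look alike, some are absent (None; 4 or 5 are there). Sole smooth or rough, the letter tells nothing: dragged under its own weight on any surface, smooth resists with 1.1 to 1.8 N, rough with 6 to 9 N
- pad_c_mid (a point): loose furniture pad, 0.7 to 0.9 kg: plate 90 (x) x 70 (y) x 12 mm, upright grip fin along its x on top (64 mm long, 14 mm thick, top 50 mm above the underside). Point: pad's middle, 25 mm up, z up. Pads look alike, some are absent (None; 4 or 5 are there). Sole smooth or rough, the letter tells nothing: dragged under its own weight on any surface, smooth resists with 1.1 to 1.8 N, rough with 6 to 9 N
- pad_d_mid (a point): loose furniture pad, 0.7 to 0.9 kg: plate 90 (x) x 70 (y) x 12 mm, upright grip fin along its x on top (64 mm long, 14 mm thick, top 50 mm above the underside). Point: pad's middle, 25 mm up, z up. Pads look alike, some are absent (None; 4 or 5 are there). Sole smooth or rough, the letter tells nothing: dragged under its own weight on any surface, smooth resists with 1.1 to 1.8 N, rough with 6 to 9 N
- pad_e_mid (a point): loose furniture pad, 0.7 to 0.9 kg: plate 90 (x) x 70 (y) x 12 mm, upright grip fin along its x on top (64 mm long, 14 mm thick, top 50 mm above the underside). Point: pad's middle, 25 mm up, z up. Pads look alike, some are absent (None; 4 or 5 are there). Sole smooth or rough, the letter tells nothing: dragged under its own weight on any surface, smooth resists with 1.1 to 1.8 N, rough with 6 to 9 N
- unit_drawer0 (a joint): drawer of the low grey one-drawer unit on the right: 0 shut, 0.134 m fully out at its stop; slides out toward the unit's -x (toward the robot), about 1 N of friction, light damping; it stays where it is left
- unit_drawer0_handle (a point): middle of the drawer's handle: a level steel bar 11 mm thick, 120 mm long along this frame's y, centred 35 mm in front of the drawer front, 58 mm above the desk and 38 mm below the unit's top (96 mm high); moves with the drawer, x points into the unit
- drawer_floor (a point): centre of the drawer's inner floor, 22 mm above the desk; inside 155 mm along x by 204 mm along y, walls 52 mm high; x points into the unit, y to its left; moves with the drawer. Fully out, the floor is uncovered from x = -0.077 to about +0.05. Two pads fit side by side, fins along x, at y = +-0.05; at most two are smooth
- tray_floor (a point): centre of the inner floor of the shallow black tray on the left (fixed to the desk), 3 mm above the desk; inside 194 mm along x by 294 mm along y, rim 13 mm high above the floor; there are never more than three rough pads
- tape_measure: bystander, loose: tape measure standing among the pads, 34 x 83 x 67 mm; origin at the centre of its underside
- mug: bystander, loose: green mug at the back, 80 mm across, 102 mm high; origin at the centre of its underside
- stapler: bystander, loose: black stapler at the back, 151 x 46 x 60 mm; origin at the centre of its underside
- packing_tape: bystander, loose: roll of brown packing tape at the back, 104 mm across, 48 mm high; origin at the centre of its underside
Mind the look-alikes: they are no part of the job. Leave any orange look-alike of the part that bears pad_b_mid alone.

How it is judged:
By the outcome, as a careful person would: the job done as asked, in the order asked, and still so for the second after the job is handed in, with the robot touching nothing.
Of pad_a, pad_b, pad_c, pad_d, pad_e only 4 to 5 are there at a start; the rules pass over those that are not, and their reading is None.
At some moment in a run one of pad_a, pad_b, pad_c, pad_d, pad_e may be knocked a few centimetres aside while the robot is not near it.
Once in a run the grip may slacken for a moment while it holds something.
It also fails if it takes over 210 s, if anything falls off the work surface, if the arm or the gripper's body presses on something with over 40 N, if the wrist force passes 120 N, or if a joint passes its speed limit or range.

### The arm

A 7-joint arm with a two-finger parallel gripper is mounted at the origin on a cart in front of the work surface, level with it; the furniture and walls round the work are solid. World frame = base frame: x ahead of the robot, y to its left, z up, the work surface at z = 0. Lengths are in m, angles in rad, forces in N, time in s.
With the tool pointing down it reaches from about 0.4 to 0.9 m from the base axis. Payload 5.5 kg.
Tool frame: the origin (TCP) lies at the centre of the arm's flange, where the gripper is bolted on; the fingertips stand 173 mm ahead of it and the grasp point (between the pads) lies 155 mm ahead of it; z points along the fingers, y is the line along which they close (so a half turn about z gives the same grasp; the last joint's range is limited). The gripper opens to 85 mm and grips with 20 to 120 N. Pads are 22 mm wide; open, the fingers measure 114 mm over their backs; the gripper's body (76 mm by 85 mm) begins 54 mm behind the grasp point. The pads swing forward as they close: fully open they stand 13 mm farther back than shut.
Start: joints at [-0.987, 0.501, -0.427, 1.55, 0.221, 1.138, -0.21], TCP at [0.205, 0.617, 0.405] pointing down, gripper open.
Joint ranges: [-2.88, 2.88], [-0.31, 2.03], [-1.54, 1.56], [0.2, 2.42], [-1.41, 4.55], [0.19, 2.02], [-2.57, 2.57]. Speed limits (rad/s): [2.57, 2.57, 3.14, 3.14, 3.14, 3.14, 3.14].

### API

Orientations are given as a unit quaternion [w, x, y, z].
In Python, from station import r, optics, job gives the robot as it stands.
- The arm moves only by the tool carry_out, never from a script. Its argument "commands" is a list of rows, each an object with "offset": the shift along the world's x, y, z in mm, a list of three; "delta_rot": the turn, a rotation vector about the world's x, y, z in rad, a list of three; "gripper": the finger opening in mm, from 0 to 85.4. In form: [{"offset": [tx, ty, tz], "delta_rot": [wx, wy, wz], "gripper": gripper}, ...]. A call has 1 to 12 rows; each row shifts and turns the commanded pose from where the row before left it; what a row does not reach is not made up. A row lasts 1/8 s, in which the tool goes at most 62.5 mm and 10.7 degrees, less where a joint would pass 70% of its speed; a pose out of reach is approached as far as the arm can. A call with a gripper value outside its range is refused whole. The fingers move at their own pace and stop on an object; "force" is the grip in N (left out, the last holds). Time passes only in rows, so rows that do not move let the fingers close. It gives the time, the measured TCP pose, the force, the opening and the grip force at its end, in the units of the state.
- r.get_obs(): the state, without advancing time (a new reading comes with each control period).
- optics.get_image(name): name is "scene" or "top" or "wrist"; returns a dict with "color" (420x560x3 uint8, red, green, blue), "depth" (420x560 float32, m along the optical axis (not along the pixel's ray), 0 where there is no reading), "camera_matrix" (3x3 intrinsics, pixels), "k1" (the pictures are not rectified: a ray, as slopes to the right and down, at radius r is drawn at 1 + k1 r^2 times it, then the intrinsics apply), "R" (3x3) and "t" (3): a world point X has camera coordinates R X + t; the wrist camera has in their place "hand_eye" (4x4, takes a point from camera to tool coordinates, whose origin is the TCP and whose axes are the flange's). Camera axes: x right, y down, z forward; pixel columns grow to the right and rows downward; lengths in m; the calibration is good to about 2 mm. A picture is of the moment at which its call begins: read the wrist's pose just before it.
- job.hand_in(): hands the job in; it is judged then, once.
Trained networks look in a picture, given as the dict that the camera call returned (one of the last four; its "shot" number tells which), for a name from the list of things; names that differ only in an ending like _2 or _b are one class to them, and where a whole thing is asked for, a point or a joint stands for the part that bears it (a point fixed in the world has none). Each returns a list of dicts, best first, with "confidence" (0 to 1); they miss things now and then, are a little off and sometimes report something else, mostly with a low value. They report only what shows in the picture. A call takes as long as a camera call. They do not tell look-alikes from the thing itself.
- optics.outline_of(picture, name): "mask" (420x560 bool, what is visible of it) and "point" ([column, row] in pixels, amid what is visible of it).
The state is a dict: "time": time; "joint_pos": joint angles; "qd": joint speeds; "effort": joint torques, N m; "ee_pos": TCP position; "tcp_rot": TCP orientation; "wrist_force": force on the tool from outside, world axes, zero at the start; "wrist_torque": the same for the moment, N m; "finger_gap": opening from 0.0 (shut) to 1.0 (fully open); "grasp_force": force on a finger pad.
Only numpy, scipy, OpenCV 4.12 (cv2) and the standard library are available. Lean on these libraries where they do the work, as an engineer would, in place of code of your own. Each camera call takes 0.05 s, during which the arm holds its last target. There are 200 camera calls.

## Working session

There is one attempt and no reset: what is moved stays moved. The work goes in short steps, Python scripts to look and compute and a tool call to move; the robot and the scene stay as the last step left them, time stands still between calls to the robot, and variables do not carry over. Pictures are saved under pics/ and viewed, at most 14 in all, crops included, and the job is handed in when it is done.

Besides the shell and the picture viewer there is one more tool, called after "Call:" by a JSON object that holds its "fn" and its "kwargs". carry_out: Moves the arm, as the interface text tells. Its arguments: {"type":"object","properties":{"commands":{"type":"array"},"force":{"type":"number"}},"required":["commands"]}

```bash
ls; mkdir -p pics; cat > h.py <<'E'
import numpy as np, cv2
from station import r, optics, job
def rays(p):
    K=p["camera_matrix"];H,W=p["depth"].shape
    u,v=np.meshgrid(np.arange(W),np.arange(H))
    a=(u-K[0,2])/K[0,0];b=(v-K[1,2])/K[1,1]
    x,y=a.copy(),b.copy()
    for _ in range(8):
        s=1+p["k1"]*(x*x+y*y);x,y=a/s,b/s
    return x,y
def cloud(p):
    x,y=rays(p);d=p["depth"];c=np.stack([x*d,y*d,d],-1)
    return (c-np.asarray(p["t"]))@np.asarray(p["R"])   # R^T(c-t)
def save(p,n,crop=None,s=1):
    im=p["color"][:,:,::-1]
    if crop: im=im[crop[1]:crop[3],crop[0]:crop[2]]
    cv2.imwrite("pics/"+n,cv2.resize(im,None,fx=s,fy=s,interpolation=cv2.INTER_CUBIC))
E
python3 - <<'E'
from h import *
print(r.get_obs())
for n in("top","scene"):
    p=optics.get_image(n);save(p,n+"0.png");np.save(n+"c.npy",cloud(p))
    for k in ("pad_a_mid","tape_measure","unit_drawer0_handle","tray_floor","mug"):
        for d in optics.outline_of(p,k):
            P=cloud(p)[d["mask"]&(p["depth"]>0)]
            print(n,k,round(d["confidence"],2),np.round(d["point"]),np.round(np.median(P,0),3) if len(P) else "",d["mask"].sum())
E
```

```text
pics
{'time': 0.0, 'joint_pos': array([-0.98677816,  0.50184758, -0.42676463,  1.55145572,  0.22083617,
        1.13830435, -0.21031241]), 'qd': array([-0.0005922 ,  0.00073981,  0.00032327, -0.00046302, -0.00016389,
       -0.00174291,  0.00077993]), 'effort': array([ 6.39637765e-04, -5.69523597e+01, -5.81649408e+00, -2.80952239e+01,
        1.05899741e-02,  1.16019903e-02, -1.16222756e-05]), 'ee_pos': array([0.20493251, 0.61647209, 0.40365447]), 'tcp_rot': array([-1.65860493e-04,  1.59704469e-01,  9.87164388e-01, -9.62460742e-04]), 'wrist_force': array([-0.9542522 ,  0.10274416,  0.5759011 ]), 'wrist_torque': array([ 0.0495209 , -0.00344047, -0.03361278]), 'grasp_force': 0.0, 'finger_gap': 1.0029654528145675}
top pad_a_mid 0.92 [312. 273.] [ 0.446 -0.01   0.012] 1151
top tape_measure 0.74 [238. 270.] [0.443 0.149 0.061] 547
top unit_drawer0_handle 0.58 [424. 199.] [ 0.604 -0.266  0.081] 1331
top tray_floor 0.94 [141. 249.] [0.505 0.384 0.003] 11713
top mug 0.7 [334. 114.] [ 0.793 -0.076  0.046] 1224
top mug 0.63 [205. 122.] [0.789 0.221 0.044] 1526
scene pad_a_mid 0.82 [211. 236.] [ 0.453 -0.019  0.011] 732
scene tape_measure 0.64 [218. 196.] [0.45  0.128 0.043] 408
scene unit_drawer0_handle 0.78 [243. 327.] [ 0.607 -0.293  0.081] 1106
scene tray_floor 0.59 [253. 152.] [0.505 0.372 0.003] 3351
scene mug 0.59 [332. 175.] [0.788 0.198 0.069] 949
```

View pics/top0.png

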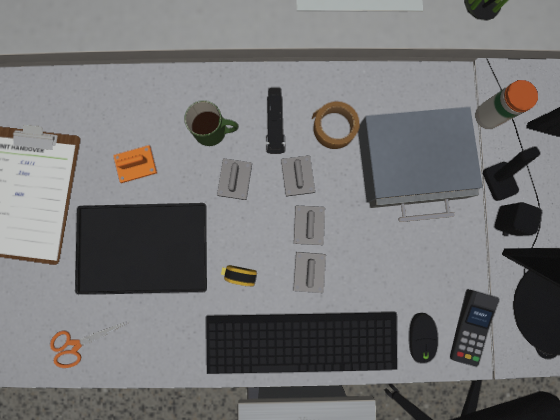

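View pics/scene0.png

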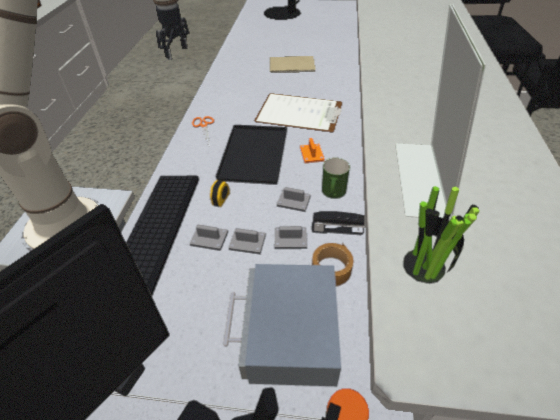

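Top view: four grey pads at (234,179), (298,175), (309,225) and (309,272). The look-alike is the orange pad at (135,163), which stays put. The tape measure is at (240,275), the unit at (423,160) with its handle at (427,210), and the tray at (141,249). Next I'll measure these and check one close crop.

```bash
cat >> h.py <<'E'
def rect(P):
    c,s,a=cv2.minAreaRect((P[:,:2]*1000).astype(np.float32)); return np.round(c,1),np.round(s,1),round(a,1)
def pads(p,C=None):
    """grey pads in view: centre (mm), yaw deg of fin axis"""
    C=cloud(p) if C is None else C
    m=((C[...,2]>.007)&(C[...,2]<.06)&(p["depth"]>0)).astype(np.uint8)
    col=p["color"].astype(int); grey=(col.max(2)-col.min(2)<25)
    m=m*grey
    n,l,st,_=cv2.connectedComponentsWithStats(m,connectivity=4); out=[]
    for i in range(1,n):
        if st[i,4]<300: continue
        P=C[l==i]; 
        if P[:,0].max()-P[:,0].min()>.14: continue
        f=P[P[:,2]>.035]
        if len(f)<20: continue
        pl=P[P[:,2]<.02]
        out.append((i,rect(P),rect(f),np.round(f.mean(0)*1000),np.round(np.median(pl[:,2]),4),st[i,:4]))
    return out
E
python3 - <<'E'
from h import *
p=optics.get_image("top");C=cloud(p)
for o in pads(p,C): print(o)
save(p,"crop.png",(180,130,340,300),3.5)
# unit top, handle, tray
u=C[100:205,360:482].reshape(-1,3);t=u[(u[:,2]>.09)&(u[:,2]<.103)];print("unit top",rect(t),t.min(0),t.max(0))
h=C[198:225,395:460].reshape(-1,3);h=h[(h[:,2]>.045)&(h[:,2]<.075)&(h[:,0]<.575)];print("handle",rect(h),np.median(h[:,2]))
d=[q for q in optics.outline_of(p,"tray_floor")][0]["mask"];T=C[d];print("tray",rect(T[T[:,2]<.008]),rect(T))
tm=C[255:295,215:265].reshape(-1,3);tm=tm[tm[:,2]>.015];print("tape",rect(tm))
z=C[330:345,140:190,2];print("desk z",np.median(z))
k=C[300:380,200:420].reshape(-1,3);k=k[(k[:,2]>.012)&(k[:,2]<.1)];print("kbd",rect(k),k[:,2].max())
print("o",rect(C[140:190,105:165].reshape(-1,3)[lambda q:q[:,2]>.008] if 0 else (lambda q:q[q[:,2]>.008])(C[140:190,105:165].reshape(-1,3))))
E
```

```text
(6, (array([ 809.8, -445.5]), array([66.5, 30.9]), 28.9), (array([ 810. , -444.6]), array([66.5, 29.4]), 26.5), array([ 805., -440.,   48.]), np.float64(0.0132), array([476, 100,  26,  29], dtype=int32))
(15, (array([797.9, 228.6]), array([61.6, 61.5]), 73.0), (array([797.9, 228.6]), array([61.6, 61.5]), 73.0), array([803., 232.,  40.]), np.float64(nan), array([189, 107,  31,  27], dtype=int32))
(137, (array([673.4,  12.3]), array([90., 70.]), 6.5), (array([673.8,  12.7]), array([63.9, 14.1]), 6.8), array([672.,  13.,  48.]), np.float64(0.0109), array([281, 155,  34,  41], dtype=int32))
(151, (array([667.6, 163.1]), array([70.4, 90.5]), 80.4), (array([666.8, 163.4]), array([14.6, 62.8]), 80.6), array([666., 163.,  48.]), np.float64(0.0108), array([217, 158,  35,  42], dtype=int32))
(164, (array([ 653.7, -478. ]), array([84.2, 63.4]), 19.0), (array([ 657.9, -468.7]), array([42.7, 16.8]), 79.3), array([ 659., -460.,   47.]), np.float64(0.0177), array([483, 162,  36,  39], dtype=int32))
(372, (array([ 550.9, -474.8]), array([78.5, 39.3]), 20.9), (array([ 550.8, -474.9]), array([78.4, 39
[... 595 characters left out ...]
y([47.6, 53.9]), 70.4), array([ 299., -268.,   37.]), np.float64(0.0154), array([409, 313,  30,  51], dtype=int32))
unit top (array([ 710.4, -261.6]), array([186.1, 242.8]), 4.8) [ 0.60865651 -0.38863629  0.09003157] [ 0.81292498 -0.13379472  0.10252839]
handle (array([ 566.6, -272.6]), array([ 15.9, 128.7]), 0.8) 0.06251178184900778
tray (array([504.8, 387.2]), array([310.7, 212.4]), 89.2) (array([504.2, 307.9]), array([469. , 212.5]), 89.4)
tape (array([453.9, 121.3]), array([ 65.1, 133.1]), 23.5)
desk z 0.00042812587236721944
kbd (array([286.2, -15.1]), array([492.7, 131.7]), 89.8) 0.039242025910822674
o (array([644.5, 252.2]), array([434.1, 108. ]), 67.1)
  return _methods._mean(a, axis=axis, dtype=dtype,
  ret = ret.dtype.type(ret / rcount)
```

View pics/crop.png

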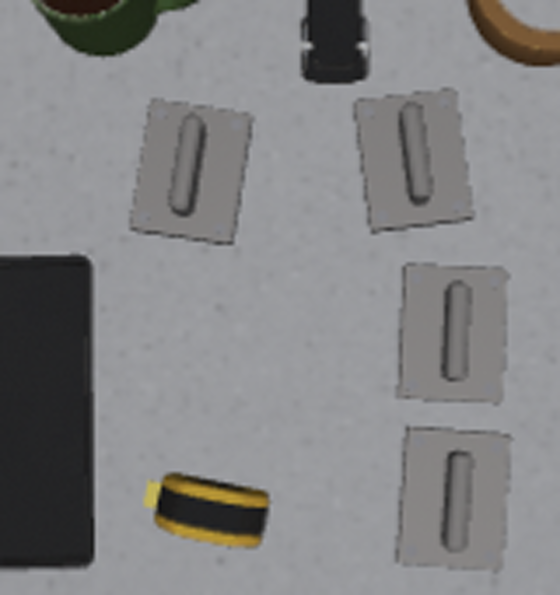

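P2 at (667,163), yaw -9.5°, is nearest, so I drag it first. I'll move above it now.

Call:
{"fn": "carry_out", "kwargs": {"commands": [{"offset": [38.5, -37.8, 0], "delta_rot": [0, 0, 0.013], "gripper": 60}, {"offset": [38.5, -37.8, 0], "delta_rot": [0, 0, 0.013], "gripper": 60}, {"offset": [38.5, -37.8, 0], "delta_rot": [0, 0, 0.013], "gripper": 60}, {"offset": [38.5, -37.8, 0], "delta_rot": [0, 0, 0.013], "gripper": 60}, {"offset": [38.5, -37.8, 0], "delta_rot": [0, 0, 0.013], "gripper": 60}, {"offset": [38.5, -37.8, 0], "delta_rot": [0, 0, 0.013], "gripper": 60}, {"offset": [38.5, -37.8, 0], "delta_rot": [0, 0, 0.013], "gripper": 60}, {"offset": [38.5, -37.8, 0], "delta_rot": [0, 0, 0.013], "gripper": 60}, {"offset": [38.5, -37.8, 0], "delta_rot": [0, 0, 0.013], "gripper": 60}, {"offset": [38.5, -37.8, 0], "delta_rot": [0, 0, 0.013], "gripper": 60}, {"offset": [38.5, -37.8, 0], "delta_rot": [0, 0, 0.013], "gripper": 60}, {"offset": [38.5, -37.8, 0], "delta_rot": [0, 0, 0.013], "gripper": 60}], "force": 60}}

```text
time: 2.2
ee_pos: [0.668, 0.162, 0.4049]
tcp_rot: [0.0, 0.082, 0.997, 0.0]
wrist_force: [-0.0, 0.8, -0.4]
finger_gap: 0.703
grasp_force: 0.0
```

Call:
{"fn": "carry_out", "kwargs": {"commands": [{"offset": [0, 1, -40], "delta_rot": [0, 0, 0], "gripper": 60}, {"offset": [0, 0, -40], "delta_rot": [0, 0, 0], "gripper": 60}, {"offset": [0, 0, -40], "delta_rot": [0, 0, 0], "gripper": 60}, {"offset": [0, 0, -40], "delta_rot": [0, 0, 0], "gripper": 60}, {"offset": [0, 0, -35], "delta_rot": [0, 0, 0], "gripper": 60}, {"offset": [0, 0, -19], "delta_rot": [0, 0, 0], "gripper": 60}, {"offset": [0, 0, 0], "delta_rot": [0, 0, 0], "gripper": 0}, {"offset": [0, 0, 0], "delta_rot": [0, 0, 0], "gripper": 0}, {"offset": [0, 0, 0], "delta_rot": [0, 0, 0], "gripper": 0}, {"offset": [0, 0, 0], "delta_rot": [0, 0, 0], "gripper": 0}, {"offset": [0, 0, 0], "delta_rot": [0, 0, 0], "gripper": 0}, {"offset": [0, 0, 0], "delta_rot": [0, 0, 0], "gripper": 0}]}}

```text
time: 3.7
ee_pos: [0.6679, 0.1643, 0.1929]
tcp_rot: [0.002, 0.082, 0.997, 0.0]
wrist_force: [-0.0, -1.0, 6.4]
finger_gap: 0.157
grasp_force: 60.9
```

Call:
{"fn": "carry_out", "kwargs": {"commands": [{"offset": [0, -4, 0], "delta_rot": [0, 0, 0], "gripper": 0}, {"offset": [0, -4, 0], "delta_rot": [0, 0, 0], "gripper": 0}, {"offset": [0, -4, 0], "delta_rot": [0, 0, 0], "gripper": 0}, {"offset": [0, -4, 0], "delta_rot": [0, 0, 0], "gripper": 0}, {"offset": [0, -4, 0], "delta_rot": [0, 0, 0], "gripper": 0}, {"offset": [0, -4, 0], "delta_rot": [0, 0, 0], "gripper": 0}]}}

```text
time: 4.45
ee_pos: [0.6677, 0.143, 0.1929]
tcp_rot: [0.002, 0.081, 0.997, 0.002]
wrist_force: [-0.4, 4.9, 7.0]
finger_gap: 0.153
grasp_force: 61.0
```

Call:
{"fn": "carry_out", "kwargs": {"commands": [{"offset": [0, -4, 0], "delta_rot": [0, 0, 0], "gripper": 0}, {"offset": [0, -4, 0], "delta_rot": [0, 0, 0], "gripper": 0}, {"offset": [0, -4, 0], "delta_rot": [0, 0, 0], "gripper": 0}, {"offset": [0, -4, 0], "delta_rot": [0, 0, 0], "gripper": 0}, {"offset": [0, -4, 0], "delta_rot": [0, 0, 0], "gripper": 0}, {"offset": [0, -4, 0], "delta_rot": [0, 0, 0], "gripper": 0}, {"offset": [0, -4, 0], "delta_rot": [0, 0, 0], "gripper": 0}, {"offset": [0, -4, 0], "delta_rot": [0, 0, 0], "gripper": 0}]}}

```text
time: 5.45
ee_pos: [0.6678, 0.1111, 0.1929]
tcp_rot: [0.002, 0.081, 0.997, 0.002]
wrist_force: [-0.0, 5.0, 7.1]
finger_gap: 0.153
grasp_force: 61.1
```

The arm is pressing down about 7 N, which spoils the reading. I'll ease up and drag on.

Call:
{"fn": "carry_out", "kwargs": {"commands": [{"offset": [0, 0, 1.5], "delta_rot": [0, 0, 0], "gripper": 0}, {"offset": [0, 0, 0], "delta_rot": [0, 0, 0], "gripper": 0}, {"offset": [0, 4, 0], "delta_rot": [0, 0, 0], "gripper": 0}, {"offset": [0, 4, 0], "delta_rot": [0, 0, 0], "gripper": 0}, {"offset": [0, 4, 0], "delta_rot": [0, 0, 0], "gripper": 0}, {"offset": [0, 4, 0], "delta_rot": [0, 0, 0], "gripper": 0}, {"offset": [0, 4, 0], "delta_rot": [0, 0, 0], "gripper": 0}]}}

```text
time: 6.32
ee_pos: [0.6678, 0.1249, 0.1929]
tcp_rot: [0.001, 0.084, 0.996, -0.002]
wrist_force: [-0.1, -5.3, 6.2]
finger_gap: 0.149
grasp_force: 61.1
```

Call:
{"fn": "carry_out", "kwargs": {"commands": [{"offset": [0, -4, 0], "delta_rot": [0, 0, 0], "gripper": 0}, {"offset": [0, -4, 0], "delta_rot": [0, 0, 0], "gripper": 0}, {"offset": [0, -4, 0], "delta_rot": [0, 0, 0], "gripper": 0}, {"offset": [0, -4, 0], "delta_rot": [0, 0, 0], "gripper": 0}, {"offset": [0, -4, 0], "delta_rot": [0, 0, 0], "gripper": 0}, {"offset": [0, -4, 0], "delta_rot": [0, 0, 0], "gripper": 0}]}}

```text
time: 7.08
ee_pos: [0.667, 0.1058, 0.1929]
tcp_rot: [0.0, 0.082, 0.997, 0.001]
wrist_force: [0.1, 4.8, 6.4]
finger_gap: 0.156
grasp_force: 61.0
```

Call:
{"fn": "carry_out", "kwargs": {"commands": [{"offset": [0, 0, 1.5], "delta_rot": [0, 0, 0], "gripper": 0}, {"offset": [0, 0, 0], "delta_rot": [0, 0, 0], "gripper": 0}, {"offset": [0, 4, 0], "delta_rot": [0, 0, 0], "gripper": 0}, {"offset": [0, 4, 0], "delta_rot": [0, 0, 0], "gripper": 0}, {"offset": [0, 4, 0], "delta_rot": [0, 0, 0], "gripper": 0}, {"offset": [0, 4, 0], "delta_rot": [0, 0, 0], "gripper": 0}, {"offset": [0, 4, 0], "delta_rot": [0, 0, 0], "gripper": 0}]}}

```text
time: 7.95
ee_pos: [0.6664, 0.1249, 0.1931]
tcp_rot: [-0.001, 0.082, 0.997, 0.0]
wrist_force: [0.5, -0.9, -6.5]
finger_gap: 0.154
grasp_force: 61.3
```

Call:
{"fn": "carry_out", "kwargs": {"commands": [{"offset": [0, 0, 1], "delta_rot": [0, 0, 0], "gripper": 0}, {"offset": [0, 0, 0], "delta_rot": [0, 0, 0], "gripper": 0}, {"offset": [0, -4, 0], "delta_rot": [0, 0, 0], "gripper": 0}, {"offset": [0, -4, 0], "delta_rot": [0, 0, 0], "gripper": 0}, {"offset": [0, -4, 0], "delta_rot": [0, 0, 0], "gripper": 0}, {"offset": [0, -4, 0], "delta_rot": [0, 0, 0], "gripper": 0}, {"offset": [0, -4, 0], "delta_rot": [0, 0, 0], "gripper": 0}, {"offset": [0, -4, 0], "delta_rot": [0, 0, 0], "gripper": 0}]}}

```text
time: 8.95
ee_pos: [0.6669, 0.1, 0.1947]
tcp_rot: [-0.0, 0.082, 0.997, 0.0]
wrist_force: [0.3, 0.8, -6.8]
finger_gap: 0.153
grasp_force: 61.0
```

Call:
{"fn": "carry_out", "kwargs": {"commands": [{"offset": [0, 0, -1.6], "delta_rot": [0, 0, 0], "gripper": 0}, {"offset": [0, 0, 0], "delta_rot": [0, 0, 0], "gripper": 0}, {"offset": [0, 4, 0], "delta_rot": [0, 0, 0], "gripper": 0}, {"offset": [0, 4, 0], "delta_rot": [0, 0, 0], "gripper": 0}, {"offset": [0, 4, 0], "delta_rot": [0, 0, 0], "gripper": 0}, {"offset": [0, 4, 0], "delta_rot": [0, 0, 0], "gripper": 0}, {"offset": [0, 4, 0], "delta_rot": [0, 0, 0], "gripper": 0}]}}

```text
time: 9.82
ee_pos: [0.6669, 0.1206, 0.1931]
tcp_rot: [-0.0, 0.082, 0.997, 0.0]
wrist_force: [0.2, 1.3, -7.5]
finger_gap: 0.153
grasp_force: 61.0
```

Call:
{"fn": "carry_out", "kwargs": {"commands": [{"offset": [0, 0, -0.4], "delta_rot": [0, 0, 0], "gripper": 0}, {"offset": [0, 0, 0], "delta_rot": [0, 0, 0], "gripper": 0}, {"offset": [0, -4, 0], "delta_rot": [0, 0, 0], "gripper": 0}, {"offset": [0, -4, 0], "delta_rot": [0, 0, 0], "gripper": 0}, {"offset": [0, -4, 0], "delta_rot": [0, 0, 0], "gripper": 0}, {"offset": [0, -4, 0], "delta_rot": [0, 0, 0], "gripper": 0}, {"offset": [0, -4, 0], "delta_rot": [0, 0, 0], "gripper": 0}]}}

```text
time: 10.7
ee_pos: [0.6671, 0.1, 0.1929]
tcp_rot: [0.0, 0.082, 0.997, 0.0]
wrist_force: [0.1, 1.6, -5.0]
finger_gap: 0.151
grasp_force: 61.4
```

Call:
{"fn": "carry_out", "kwargs": {"commands": [{"offset": [0, 0, -0.3], "delta_rot": [0, 0, 0], "gripper": 0}, {"offset": [0, 0, 0], "delta_rot": [0, 0, 0], "gripper": 0}, {"offset": [0, 4, 0], "delta_rot": [0, 0, 0], "gripper": 0}, {"offset": [0, 4, 0], "delta_rot": [0, 0, 0], "gripper": 0}, {"offset": [0, 4, 0], "delta_rot": [0, 0, 0], "gripper": 0}, {"offset": [0, 4, 0], "delta_rot": [0, 0, 0], "gripper": 0}, {"offset": [0, 4, 0], "delta_rot": [0, 0, 0], "gripper": 0}]}}

```text
time: 11.58
ee_pos: [0.6673, 0.1203, 0.1928]
tcp_rot: [0.0, 0.082, 0.997, -0.0]
wrist_force: [0.7, -4.1, 2.2]
finger_gap: 0.154
grasp_force: 62.5
```

Call:
{"fn": "carry_out", "kwargs": {"commands": [{"offset": [0, 0, -0.3], "delta_rot": [0, 0, 0], "gripper": 0}, {"offset": [0, 0, 0], "delta_rot": [0, 0, 0], "gripper": 0}, {"offset": [0, -4, 0], "delta_rot": [0, 0, 0], "gripper": 0}, {"offset": [0, -4, 0], "delta_rot": [0, 0, 0], "gripper": 0}, {"offset": [0, -4, 0], "delta_rot": [0, 0, 0], "gripper": 0}, {"offset": [0, -4, 0], "delta_rot": [0, 0, 0], "gripper": 0}, {"offset": [0, -4, 0], "delta_rot": [0, 0, 0], "gripper": 0}]}}

```text
time: 12.45
ee_pos: [0.6671, 0.1026, 0.1929]
tcp_rot: [0.001, 0.081, 0.997, 0.002]
wrist_force: [0.5, 4.4, 6.0]
finger_gap: 0.156
grasp_force: 63.0
```

Call:
{"fn": "carry_out", "kwargs": {"commands": [{"offset": [0, 0, 0], "delta_rot": [0, 0, 0], "gripper": 60}, {"offset": [0, 0, 0], "delta_rot": [0, 0, 0], "gripper": 60}, {"offset": [0, 0, 0], "delta_rot": [0, 0, 0], "gripper": 60}, {"offset": [0, 0, 45], "delta_rot": [0, 0, 0], "gripper": 60}, {"offset": [0, 0, 45], "delta_rot": [0, 0, 0], "gripper": 60}, {"offset": [2, -30, 0], "delta_rot": [0, 0, 0.0937], "gripper": 60}, {"offset": [2, -30, 0], "delta_rot": [0, 0, 0.0937], "gripper": 60}, {"offset": [2, -30, 0], "delta_rot": [0, 0, 0.0937], "gripper": 60}, {"offset": [0, 0, 0], "delta_rot": [0, 0, 0], "gripper": 60}, {"offset": [0, 0, 0], "delta_rot": [0, 0, 0], "gripper": 60}]}}

```text
time: 13.7
ee_pos: [0.6727, 0.0109, 0.2819]
tcp_rot: [-0.0, -0.058, 0.998, 0.0]
wrist_force: [-0.4, 0.9, 0.3]
finger_gap: 0.706
grasp_force: 0.0
```

```bash
cat > look.py <<'E'
from h import *
def tcp():
    o=r.get_obs();w,x,y,z=o["tcp_rot"];a=np.degrees(2*np.arctan2(x,y))
    return np.round(o["ee_pos"]*1000,1),"yaw",round(float(-a),1),"t",round(o["time"],1)
import sys
for n in sys.argv[1:] or ["top","scene"]:
    p=optics.get_image(n)
    for o in pads(p):
        c=o[1][0]
        if 350<c[0]<760 and -420<c[1]<600 and o[1][1].max()<110: print(n,"plate",o[1],"fin",o[2],"z",o[4])
print(tcp(),r.get_obs()["wrist_force"])
E
python3 look.py
```

```text
top plate (array([666.7, 102.7]), array([70.2, 90. ]), 80.6) fin (array([666. , 102.8]), array([14.1, 62.3]), 80.6) z 0.0108
top plate (array([655.3,  16.2]), array([55. , 57.7]), 7.1) fin (array([657.4,  10.6]), array([30.6, 14. ]), 6.1) z 0.0109
top plate (array([555.8, -11.2]), array([68.7, 90.9]), 87.9) fin (array([555.5, -11.9]), array([14. , 63.8]), 86.1) z 0.011
top plate (array([445.4, -10.5]), array([70.4, 90.4]), 84.4) fin (array([445.6, -10.4]), array([14.2, 62.7]), 84.8) z 0.0112
scene plate (array([448., -11.]), array([73.2, 90.6]), 84.6) fin (array([448.5, -11.4]), array([16. , 62.3]), 83.4) z 0.0106
scene plate (array([675.9,   9.3]), array([89. , 70.9]), 6.6) fin (array([675. ,  11.3]), array([62.7, 17.8]), 4.1) z 0.0107
scene plate (array([557.3, -12.5]), array([73.1, 90.4]), 86.3) fin (array([557.5, -14.3]), array([15. , 62.7]), 86.5) z 0.0107
(array([672.8,  12.1, 282.1]), 'yaw', 6.7, 't', 13.8) [0.29515139 0.13576583 0.96074827]
  return _methods._mean(a, axis=axis, dtype=dtype,
  ret = ret.dtype.type(ret / rcount)
```

Call:
{"fn": "carry_out", "kwargs": {"commands": [{"offset": [1, 0, -40], "delta_rot": [0, 0, 0], "gripper": 50}, {"offset": [0, 0, -35], "delta_rot": [0, 0, 0], "gripper": 50}, {"offset": [0, 0, -15], "delta_rot": [0, 0, 0], "gripper": 50}, {"offset": [0, 0, 0], "delta_rot": [0, 0, 0], "gripper": 0}, {"offset": [0, 0, 0], "delta_rot": [0, 0, 0], "gripper": 0}, {"offset": [0, 0, 0], "delta_rot": [0, 0, 0], "gripper": 0}, {"offset": [0, 0, 0], "delta_rot": [0, 0, 0], "gripper": 0}, {"offset": [0, -4, 0], "delta_rot": [0, 0, 0], "gripper": 0}, {"offset": [0, -4, 0], "delta_rot": [0, 0, 0], "gripper": 0}, {"offset": [0, -4, 0], "delta_rot": [0, 0, 0], "gripper": 0}, {"offset": [0, -4, 0], "delta_rot": [0, 0, 0], "gripper": 0}, {"offset": [0, -4, 0], "delta_rot": [0, 0, 0], "gripper": 0}]}}

```text
time: 15.3
ee_pos: [0.6749, -0.0078, 0.1938]
tcp_rot: [0.002, -0.059, 0.998, 0.001]
wrist_force: [0.1, 5.8, 6.0]
finger_gap: 0.157
grasp_force: 61.4
```

Call:
{"fn": "carry_out", "kwargs": {"commands": [{"offset": [0, -4, 0], "delta_rot": [0, 0, 0], "gripper": 0}, {"offset": [0, -4, 0], "delta_rot": [0, 0, 0], "gripper": 0}, {"offset": [0, -4, 0], "delta_rot": [0, 0, 0], "gripper": 0}, {"offset": [0, -4, 0], "delta_rot": [0, 0, 0], "gripper": 0}, {"offset": [0, -4, 0], "delta_rot": [0, 0, 0], "gripper": 0}, {"offset": [0, -4, 0], "delta_rot": [0, 0, 0], "gripper": 0}, {"offset": [0, -4, 0], "delta_rot": [0, 0, 0], "gripper": 0}, {"offset": [0, -4, 0], "delta_rot": [0, 0, 0], "gripper": 0}]}}

```text
time: 16.3
ee_pos: [0.6749, -0.0398, 0.1938]
tcp_rot: [0.002, -0.059, 0.998, 0.001]
wrist_force: [0.3, 4.6, 5.4]
finger_gap: 0.154
grasp_force: 61.4
```

Call:
{"fn": "carry_out", "kwargs": {"commands": [{"offset": [0, 0, 0], "delta_rot": [0, 0, 0], "gripper": 60}, {"offset": [0, 0, 0], "delta_rot": [0, 0, 0], "gripper": 60}, {"offset": [0, 0, 0], "delta_rot": [0, 0, 0], "gripper": 60}, {"offset": [0, 0, 45], "delta_rot": [0, 0, 0], "gripper": 60}, {"offset": [0, 0, 45], "delta_rot": [0, 0, 0], "gripper": 60}, {"offset": [-39, 9, 0], "delta_rot": [0, 0, -0.06], "gripper": 60}, {"offset": [-39, 9, 0], "delta_rot": [0, 0, -0.06], "gripper": 60}, {"offset": [-39, 9, 0], "delta_rot": [0, 0, -0.06], "gripper": 60}, {"offset": [0, 9, 0], "delta_rot": [0, 0, 0], "gripper": 60}, {"offset": [0, 0, 0], "delta_rot": [0, 0, 0], "gripper": 60}]}}

```text
time: 17.55
ee_pos: [0.5576, -0.005, 0.2826]
tcp_rot: [0.001, 0.031, 1.0, 0.0]
wrist_force: [0.6, 0.0, 0.3]
finger_gap: 0.701
grasp_force: 0.0
```

```bash
python3 -W ignore look.py
```

```text
top plate (array([693.2, -37.6]), array([51.3, 70.3]), 6.3) fin (array([686.2, -38.4]), array([37.2, 14.2]), 7.3) z 0.011
top plate (array([666.9, 102.6]), array([69.9, 90.3]), 80.7) fin (array([666.1, 102.7]), array([14. , 62.4]), 80.4) z 0.0108
top plate (array([445.7,  -8.9]), array([68.2, 91.3]), 87.3) fin (array([445.5, -10.3]), array([14. , 62.1]), 85.1) z 0.0113
scene plate (array([668.6, 101.4]), array([71.5, 90.4]), 81.3) fin (array([668.7, 101.1]), array([17. , 62.6]), 82.6) z 0.0108
scene plate (array([447.8, -11. ]), array([70.9, 91.9]), 84.1) fin (array([447.9, -11.7]), array([16.9, 62.5]), 87.4) z 0.0107
scene plate (array([557. , -13.6]), array([70.9, 90.7]), 85.8) fin (array([557.7, -13.2]), array([18.1, 63.2]), 84.2) z 0.0106
scene plate (array([675.7, -41.7]), array([89.2, 69.9]), 5.9) fin (array([675.4, -42.4]), array([60.9, 17. ]), 7.5) z 0.0107
scene plate (array([ 386.9, -418. ]), array([70.4, 22.4]), 52.8) fin (array([ 385.5, -425.5]), array([43.7,  7.5]), 61.6) z 0.0134
(array([558.1,  -6. , 282.3]), 'yaw', -3.6, 't', 17.6) [-0.51721044  0.436658    0.68824002]
```

Call:
{"fn": "carry_out", "kwargs": {"commands": [{"offset": [-2, -6, -40], "delta_rot": [0, 0, 0], "gripper": 50}, {"offset": [0, 0, -35], "delta_rot": [0, 0, 0], "gripper": 50}, {"offset": [0, 0, -15], "delta_rot": [0, 0, 0], "gripper": 50}, {"offset": [0, 0, 0], "delta_rot": [0, 0, 0], "gripper": 0}, {"offset": [0, 0, 0], "delta_rot": [0, 0, 0], "gripper": 0}, {"offset": [0, 0, 0], "delta_rot": [0, 0, 0], "gripper": 0}, {"offset": [0, 0, 0], "delta_rot": [0, 0, 0], "gripper": 0}, {"offset": [0, -4, 0], "delta_rot": [0, 0, 0], "gripper": 0}, {"offset": [0, -4, 0], "delta_rot": [0, 0, 0], "gripper": 0}, {"offset": [0, -4, 0], "delta_rot": [0, 0, 0], "gripper": 0}, {"offset": [0, -4, 0], "delta_rot": [0, 0, 0], "gripper": 0}, {"offset": [0, -4, 0], "delta_rot": [0, 0, 0], "gripper": 0}]}}

```text
time: 19.15
ee_pos: [0.5558, -0.0266, 0.1934]
tcp_rot: [0.001, 0.029, 1.0, 0.003]
wrist_force: [0.9, 13.5, 7.6]
finger_gap: 0.157
grasp_force: 62.5
```

Call:
{"fn": "carry_out", "kwargs": {"commands": [{"offset": [0, -4, 0], "delta_rot": [0, 0, 0], "gripper": 0}, {"offset": [0, -4, 0], "delta_rot": [0, 0, 0], "gripper": 0}, {"offset": [0, -4, 0], "delta_rot": [0, 0, 0], "gripper": 0}, {"offset": [0, -4, 0], "delta_rot": [0, 0, 0], "gripper": 0}, {"offset": [0, -4, 0], "delta_rot": [0, 0, 0], "gripper": 0}, {"offset": [0, -4, 0], "delta_rot": [0, 0, 0], "gripper": 0}, {"offset": [0, -4, 0], "delta_rot": [0, 0, 0], "gripper": 0}, {"offset": [0, -4, 0], "delta_rot": [0, 0, 0], "gripper": 0}]}}

```text
time: 20.15
ee_pos: [0.5559, -0.0584, 0.1934]
tcp_rot: [0.001, 0.029, 1.0, 0.003]
wrist_force: [1.3, 12.0, 5.6]
finger_gap: 0.149
grasp_force: 62.4
```

Call:
{"fn": "carry_out", "kwargs": {"commands": [{"offset": [0, 0, 0], "delta_rot": [0, 0, 0], "gripper": 60}, {"offset": [0, 0, 0], "delta_rot": [0, 0, 0], "gripper": 60}, {"offset": [0, 0, 0], "delta_rot": [0, 0, 0], "gripper": 60}, {"offset": [0, 0, 45], "delta_rot": [0, 0, 0], "gripper": 60}, {"offset": [0, 0, 45], "delta_rot": [0, 0, 0], "gripper": 60}, {"offset": [-37, 14, 0], "delta_rot": [0, 0, -0.01], "gripper": 60}, {"offset": [-37, 14, 0], "delta_rot": [0, 0, -0.01], "gripper": 60}, {"offset": [-37, 14, 0], "delta_rot": [0, 0, -0.01], "gripper": 60}, {"offset": [0, 9, 0], "delta_rot": [0, 0, 0], "gripper": 60}, {"offset": [0, 0, 0], "delta_rot": [0, 0, 0], "gripper": 60}]}}

```text
time: 21.4
ee_pos: [0.4446, -0.0124, 0.2825]
tcp_rot: [0.001, 0.046, 0.999, 0.0]
wrist_force: [0.9, 0.3, -0.6]
finger_gap: 0.705
grasp_force: 0.0
```

```bash
python3 -W ignore look.py
```

```text
top plate (array([673.9, -39.7]), array([90.3, 70.7]), 6.5) fin (array([673.5, -39.9]), array([63. , 14.5]), 6.8) z 0.0108
top plate (array([667. , 102.6]), array([70. , 90.5]), 80.7) fin (array([666.2, 102.7]), array([14.1, 62.6]), 80.7) z 0.0109
top plate (array([555.4, -57.7]), array([70.1, 90.2]), 86.8) fin (array([555.7, -57.4]), array([13.9, 61.5]), 85.6) z 0.0112
top plate (array([469.6, -12.3]), array([70.1, 43.9]), 88.3) fin (array([472.7, -10. ]), array([ 8.7, 15.8]), 29.6) z 0.0113
scene plate (array([668.8, 101.1]), array([73.4, 89.5]), 81.5) fin (array([668.8, 100.7]), array([15.7, 63.3]), 78.8) z 0.0108
scene plate (array([447.4, -11.6]), array([71. , 91.7]), 86.7) fin (array([448.4, -12.1]), array([15. , 64.1]), 83.1) z 0.0106
scene plate (array([557.5, -59.6]), array([71.8, 90.2]), 87.8) fin (array([558.4, -59.4]), array([15.6, 62.2]), 86.2) z 0.0106
scene plate (array([675.8, -41.6]), array([89.9, 71.5]), 6.8) fin (array([675.2, -41. ]), array([60.9, 15.4]), 7.5) z 0.0108
scene plate (array([ 387. , -417.3]), array([70.2, 20.5]), 55.9) fin (array([ 386.6, -423.9]), array([50.1,  8.9]), 60.2) z 0.0132
(array([445.1, -13.1, 282.4]), 'yaw', -5.4, 't', 21.5) [ 1.11964972 -0.69296108  0.50343483]
```

P3 reads 12–13 N under the same press, against about 5 N for P1 and P2. So P3 is rough and those two are smooth. P4 next.

Call:
{"fn": "carry_out", "kwargs": {"commands": [{"offset": [1, 2, -40], "delta_rot": [0, 0, 0], "gripper": 50}, {"offset": [0, 0, -35], "delta_rot": [0, 0, 0], "gripper": 50}, {"offset": [0, 0, -15], "delta_rot": [0, 0, 0], "gripper": 50}, {"offset": [0, 0, 0], "delta_rot": [0, 0, 0], "gripper": 0}, {"offset": [0, 0, 0], "delta_rot": [0, 0, 0], "gripper": 0}, {"offset": [0, 0, 0], "delta_rot": [0, 0, 0], "gripper": 0}, {"offset": [0, 0, 0], "delta_rot": [0, 0, 0], "gripper": 0}, {"offset": [0, -5, 0], "delta_rot": [0, 0, 0], "gripper": 0}, {"offset": [0, -5, 0], "delta_rot": [0, 0, 0], "gripper": 0}, {"offset": [0, -5, 0], "delta_rot": [0, 0, 0], "gripper": 0}, {"offset": [0, -5, 0], "delta_rot": [0, 0, 0], "gripper": 0}, {"offset": [0, -5, 0], "delta_rot": [0, 0, 0], "gripper": 0}]}}

```text
time: 23.0
ee_pos: [0.446, -0.0329, 0.1932]
tcp_rot: [0.002, 0.045, 0.999, 0.002]
wrist_force: [-0.2, 11.3, 6.1]
finger_gap: 0.149
grasp_force: 60.6
```

Call:
{"fn": "carry_out", "kwargs": {"commands": [{"offset": [0, -4, 0], "delta_rot": [0, 0, 0], "gripper": 0}, {"offset": [0, -4, 0], "delta_rot": [0, 0, 0], "gripper": 0}, {"offset": [0, -4, 0], "delta_rot": [0, 0, 0], "gripper": 0}, {"offset": [0, -4, 0], "delta_rot": [0, 0, 0], "gripper": 0}, {"offset": [0, -4, 0], "delta_rot": [0, 0, 0], "gripper": 0}, {"offset": [0, -4, 0], "delta_rot": [0, 0, 0], "gripper": 0}, {"offset": [0, -4, 0], "delta_rot": [0, 0, 0], "gripper": 0}, {"offset": [0, -4, 0], "delta_rot": [0, 0, 0], "gripper": 0}]}}

```text
time: 24.0
ee_pos: [0.446, -0.0645, 0.1932]
tcp_rot: [0.002, 0.045, 0.999, 0.002]
wrist_force: [1.4, 11.9, 6.5]
finger_gap: 0.153
grasp_force: 60.6
```

Call:
{"fn": "carry_out", "kwargs": {"commands": [{"offset": [0, 0, 0], "delta_rot": [0, 0, 0], "gripper": 60}, {"offset": [0, 0, 0], "delta_rot": [0, 0, 0], "gripper": 60}, {"offset": [0, 0, 0], "delta_rot": [0, 0, 0], "gripper": 60}, {"offset": [0, 0, 45], "delta_rot": [0, 0, 0], "gripper": 60}, {"offset": [0, 0, 45], "delta_rot": [0, 0, 0], "gripper": 60}, {"offset": [0, 0, 40], "delta_rot": [0, 0, 0], "gripper": 40}, {"offset": [-10, 50, 30], "delta_rot": [0, 0, 0.15], "gripper": 40}, {"offset": [-10, 50, 0], "delta_rot": [0, 0, 0.15], "gripper": 40}, {"offset": [0, 50, 0], "delta_rot": [0, 0, 0.15], "gripper": 40}, {"offset": [0, 50, 0], "delta_rot": [0, 0, 0.15], "gripper": 40}, {"offset": [0, 0, 0], "delta_rot": [0, 0, 0.15], "gripper": 40}]}}

```text
time: 25.38
ee_pos: [0.4244, 0.1362, 0.3526]
tcp_rot: [0.001, -0.328, 0.945, 0.001]
wrist_force: [0.7, -0.0, 0.0]
finger_gap: 0.471
grasp_force: 0.0
```

```bash
python3 -W ignore look.py; python3 -W ignore - <<'E'
from h import *
p=optics.get_image("top");C=cloud(p);save(p,"top2.png")
h=C[195:228,390:465].reshape(-1,3)
print("unit front lower x by z-band; bar:")
b=h[(h[:,2]>.052)&(h[:,2]<.072)]; 
for x0 in range(540,620,5):
    q=b[(b[:,0]*1000>=x0)&(b[:,0]*1000<x0+5)]
    if len(q): print(x0,len(q),np.round(q[:,1].min(),3),np.round(q[:,1].max(),3),np.round(np.median(q[:,2]),3))
m=(C[...,2]>.05)&(C[...,2]<.068)
q=C[195:228,390:465][m[195:228,390:465]]; q=q[(q[:,0]<.59)]
A=np.polyfit(q[:,1],q[:,0],1);print(A, len(q))
E
```

```text
top plate (array([673.9, -39.7]), array([90.4, 70.2]), 6.4) fin (array([673.6, -39.8]), array([63.5, 14.5]), 7.0) z 0.0109
top plate (array([666.8, 102.6]), array([70. , 90.6]), 80.7) fin (array([666.1, 102.6]), array([13.9, 62.8]), 80.7) z 0.0111
top plate (array([555.5, -57.9]), array([70.6, 90.1]), 86.7) fin (array([555.7, -57.4]), array([14.3, 61.5]), 85.7) z 0.0111
top plate (array([445.8, -64.7]), array([70.8, 90.2]), 84.6) fin (array([446.7, -64.4]), array([14.8, 62.6]), 84.3) z 0.0112
scene plate (array([669. , 101.4]), array([70.5, 90.6]), 81.7) fin (array([668.7,  99.9]), array([15.3, 63.2]), 80.2) z 0.0108
scene plate (array([448. , -65.4]), array([72.1, 90.9]), 85.5) fin (array([448.7, -65.2]), array([15.4, 62.8]), 85.1) z 0.0105
scene plate (array([557.6, -58.3]), array([72.3, 90.2]), 87.5) fin (array([558. , -59.2]), array([14.8, 63.2]), 85.9) z 0.0107
scene plate (array([675.8, -42.2]), array([88.8, 69.1]), 5.8) fin (array([675.2, -41.5]), array([60.5, 15.2]), 5.9) z 0.0107
scene plate (array([ 387.2, -418. ]), array([70.3, 22.4]), 53.5) fin (array([ 386.6, -424.6]), array([46.4,  7.6]), 62.4) z 0.0129
(array([424.7, 132.8, 352. ]), 'yaw', 37.8, 't', 25.5) [ 0.41896767  0.26080709 -0.74244261]
unit front lower x by z-band; bar:
555 15 -0.247 -0.213 0.061
560 74 -0.292 -0.208 0.062
565 111 -0.337 -0.209 0.063
570 79 -0.336 -0.218 0.062
575 20 -0.335 -0.218 0.062
580 15 -0.327 -0.217 0.061
585 18 -0.325 -0.217 0.06
590 17 -0.325 -0.216 0.061
595 29 -0.325 -0.188 0.062
600 22 -0.323 -0.243 0.062
605 18 -0.356 -0.297 0.061
610 2 -0.363 -0.36 0.062
[-0.05173595  0.55567473] 332
```

```bash
python3 -c "
from h import *
print(np.round(r.get_obs()['joint_pos'],2))"
```

```text
[ 0.2   0.22 -0.63  2.09  0.17  0.88  1.71]
```

View pics/top2.png

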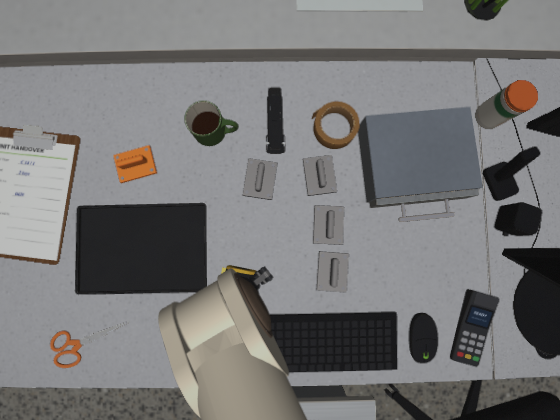

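All four grey pads are dragged clear, and the orange one and the tape measure haven't moved. P2 (260,178) and P1 (320,174) are smooth; P3 (329,225) and P4 (333,271) are rough. Now the drawer handle at (427,210).

Call:
{"fn": "carry_out", "kwargs": {"commands": [{"offset": [11.8, -33.8, 0], "delta_rot": [0, 0, -0.179], "gripper": 40}, {"offset": [11.8, -33.8, 0], "delta_rot": [0, 0, -0.179], "gripper": 40}, {"offset": [11.8, -33.8, 0], "delta_rot": [0, 0, -0.179], "gripper": 40}, {"offset": [11.8, -33.8, 0], "delta_rot": [0, 0, -0.179], "gripper": 40}, {"offset": [11.8, -33.8, 0], "delta_rot": [0, 0, -0.179], "gripper": 40}, {"offset": [11.8, -33.8, 0], "delta_rot": [0, 0, -0.179], "gripper": 40}, {"offset": [11.8, -33.8, 0], "delta_rot": [0, 0, -0.179], "gripper": 40}, {"offset": [11.8, -33.8, 0], "delta_rot": [0, 0, -0.179], "gripper": 40}, {"offset": [11.8, -33.8, 0], "delta_rot": [0, 0, -0.179], "gripper": 30}, {"offset": [11.8, -33.8, 0], "delta_rot": [0, 0, -0.179], "gripper": 30}, {"offset": [11.8, -33.8, 0], "delta_rot": [0, 0, -0.179], "gripper": 30}, {"offset": [11.8, -33.8, 0], "delta_rot": [0, 0, -0.179], "gripper": 30}]}}

```text
time: 27.02
ee_pos: [0.5659, -0.2758, 0.3519]
tcp_rot: [-0.0, 0.683, 0.731, -0.0]
wrist_force: [0.3, 0.1, 0.5]
finger_gap: 0.349
grasp_force: 0.0
```

```bash
python3 -W ignore - <<'E'
from h import *
from scipy.spatial.transform import Rotation as Ro
o=r.get_obs();p=optics.get_image("wrist")
q=o["tcp_rot"];R=Ro.from_quat([q[1],q[2],q[3],q[0]]).as_matrix()
x,y=rays(p);d=p["depth"];c=np.stack([x*d,y*d,d,np.ones_like(d)],-1)
W=(c@np.asarray(p["hand_eye"]).T)[...,:3]@R.T+o["ee_pos"]
W=W[(d>0)]
b=W[(W[:,2]>.045)&(W[:,2]<.075)&(abs(W[:,1]+.273)<.045)&(W[:,0]<.59)&(W[:,0]>.5)]
print(len(b),np.median(b,0),np.polyfit(b[:,1]+.273,b[:,0],1),b[:,2].max())
print(o["ee_pos"],q,np.round(np.degrees(2*np.arctan2(-q[1],q[2])),1),o["joint_pos"].round(2),o["time"])
save(p,"w1.png")
E
```

```text
1821 [ 0.56779974 -0.2703853   0.06220035] [-0.08610446  0.56796579] 0.0649835183334786
[ 0.56590204 -0.2757693   0.3519326 ] [-1.29345801e-04  6.82857455e-01  7.30551511e-01 -4.10486649e-04] -86.1 [ 0.43  0.48 -0.03  1.66  0.01  0.99  0.47] 27.025
```

View pics/w1.png

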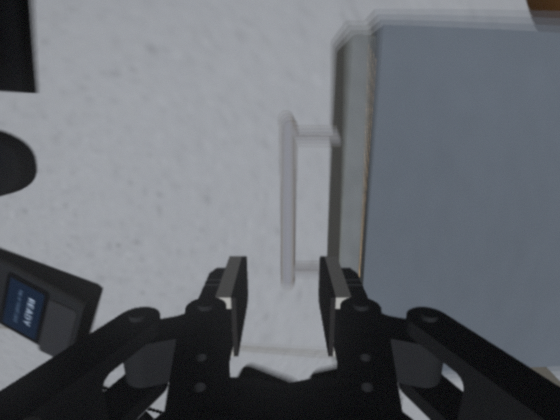

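The wrist view shows the bar at column 288, centred between the fingers. I'll go down, grip and pull.

Call:
{"fn": "carry_out", "kwargs": {"commands": [{"offset": [2, 1, -40], "delta_rot": [0, 0, 0.015], "gripper": 30}, {"offset": [0, 1, -40], "delta_rot": [0, 0, 0], "gripper": 30}, {"offset": [0, 0, -35], "delta_rot": [0, 0, 0], "gripper": 30}, {"offset": [0, 0, -18], "delta_rot": [0, 0, 0], "gripper": 30}, {"offset": [0, 0, -6], "delta_rot": [0, 0, 0], "gripper": 30}, {"offset": [0, 0, 0], "delta_rot": [0, 0, 0], "gripper": 0}, {"offset": [0, 0, 0], "delta_rot": [0, 0, 0], "gripper": 0}, {"offset": [0, 0, 0], "delta_rot": [0, 0, 0], "gripper": 0}, {"offset": [0, 0, 0], "delta_rot": [0, 0, 0], "gripper": 0}, {"offset": [0, 0, 0], "delta_rot": [0, 0, 0], "gripper": 0}], "force": 40}}

```text
time: 28.32
ee_pos: [0.5683, -0.2722, 0.2147]
tcp_rot: [0.0, 0.674, 0.739, -0.0]
wrist_force: [-3.0, 0.2, 5.1]
finger_gap: 0.116
grasp_force: 39.2
```

Call:
{"fn": "carry_out", "kwargs": {"commands": [{"offset": [-11, -1, 0], "delta_rot": [0, 0, 0], "gripper": 0}, {"offset": [-11, -1, 0], "delta_rot": [0, 0, 0], "gripper": 0}, {"offset": [-11, -1, 0], "delta_rot": [0, 0, 0], "gripper": 0}, {"offset": [-11, -1, 0], "delta_rot": [0, 0, 0], "gripper": 0}, {"offset": [-11, -1, 0], "delta_rot": [0, 0, 0], "gripper": 0}, {"offset": [-11, -1, 0], "delta_rot": [0, 0, 0], "gripper": 0}, {"offset": [-11, -1, 0], "delta_rot": [0, 0, 0], "gripper": 0}, {"offset": [-11, -1, 0], "delta_rot": [0, 0, 0], "gripper": 0}, {"offset": [-11, -1, 0], "delta_rot": [0, 0, 0], "gripper": 0}, {"offset": [-11, -1, 0], "delta_rot": [0, 0, 0], "gripper": 0}, {"offset": [-11, -1, 0], "delta_rot": [0, 0, 0], "gripper": 0}, {"offset": [-8, 0, 0], "delta_rot": [0, 0, 0], "gripper": 0}]}}

```text
time: 29.82
ee_pos: [0.4395, -0.2829, 0.2146]
tcp_rot: [0.002, 0.673, 0.739, 0.0]
wrist_force: [1.2, -0.2, 5.9]
finger_gap: 0.108
grasp_force: 40.4
```

Call:
{"fn": "carry_out", "kwargs": {"commands": [{"offset": [-3, 0, 0], "delta_rot": [0, 0, 0], "gripper": 0}, {"offset": [-2, 0, 0], "delta_rot": [0, 0, 0], "gripper": 0}, {"offset": [-2, 0, 0], "delta_rot": [0, 0, 0], "gripper": 0}, {"offset": [0, 0, 0], "delta_rot": [0, 0, 0], "gripper": 0}]}}

```text
time: 30.32
ee_pos: [0.4342, -0.2831, 0.2146]
tcp_rot: [0.003, 0.673, 0.739, 0.001]
wrist_force: [4.5, -1.4, 3.5]
finger_gap: 0.115
grasp_force: 40.1
```

Call:
{"fn": "carry_out", "kwargs": {"commands": [{"offset": [-2, 0, 0], "delta_rot": [0, 0, 0], "gripper": 0}, {"offset": [-2, 0, 0], "delta_rot": [0, 0, 0], "gripper": 0}, {"offset": [0, 0, 0], "delta_rot": [0, 0, 0], "gripper": 0}]}}

```text
time: 30.7
ee_pos: [0.4331, -0.2829, 0.2147]
tcp_rot: [0.006, 0.673, 0.74, 0.003]
wrist_force: [15.1, -2.3, -8.1]
finger_gap: 0.11
grasp_force: 39.4
```

Call:
{"fn": "carry_out", "kwargs": {"commands": [{"offset": [0, 0, 0], "delta_rot": [0, 0, 0], "gripper": 32}, {"offset": [0, 0, 0], "delta_rot": [0, 0, 0], "gripper": 32}, {"offset": [2, 0, 20], "delta_rot": [0, 0, 0], "gripper": 32}, {"offset": [0, 0, 40], "delta_rot": [0, 0, 0], "gripper": 32}, {"offset": [0, 0, 40], "delta_rot": [0, 0, 0], "gripper": 32}, {"offset": [0, 35, 30], "delta_rot": [0, 0, 0.17], "gripper": 50}, {"offset": [0, 35, 0], "delta_rot": [0, 0, 0.17], "gripper": 50}, {"offset": [0, 35, 0], "delta_rot": [0, 0, 0.17], "gripper": 50}, {"offset": [0, 35, 0], "delta_rot": [0, 0, 0.17], "gripper": 50}, {"offset": [0, 35, 0], "delta_rot": [0, 0, 0.17], "gripper": 50}, {"offset": [0, 35, 0], "delta_rot": [0, 0, 0.17], "gripper": 50}, {"offset": [0, 0, 0], "delta_rot": [0, 0, 0.17], "gripper": 50}]}}

```text
time: 32.2
ee_pos: [0.4294, -0.0699, 0.3428]
tcp_rot: [-0.001, 0.138, 0.99, 0.0]
wrist_force: [0.3, -0.6, 0.1]
finger_gap: 0.587
grasp_force: 0.0
```

```bash
python3 -W ignore look.py top; python3 -W ignore - <<'E'
from h import *
p=optics.get_image("top");C=cloud(p);save(p,"top3.png")
P=C.reshape(-1,3)
th=np.radians(4.85);ex=np.array([np.cos(th),np.sin(th)]);ey=np.array([-ex[1],ex[0]])
h0=np.array([.568-.134*ex[0],-.273-.134*ex[1]])   # expected handle
L=np.c_[(P[:,:2]-h0)@ex,(P[:,:2]-h0)@ey,P[:,2]]
def rng(m): q=L[m]; return len(q),np.round(np.percentile(q,2,0),3),np.round(np.percentile(q,98,0),3)
near=(abs(L[:,1])<.13)&(L[:,0]>-.03)&(L[:,0]<.25)
print("handle",rng(near&(L[:,0]<.02)&(L[:,2]>.05)))
print("floor",rng(near&(L[:,2]>.017)&(L[:,2]<.028)&(L[:,0]>.04)))
print("front rim",rng(near&(L[:,2]>.066)&(L[:,2]<.085)&(L[:,0]<.07)))
print("rim",rng(near&(L[:,2]>.066)&(L[:,2]<.085)))
print("unit top",rng(near&(L[:,2]>.09)))
print("h0",h0)
E
```

```text
top plate (array([673.8, -39.8]), array([90.3, 70.5]), 6.8) fin (array([673.3, -40.1]), array([62.8, 14.8]), 6.5) z 0.0108
top plate (array([666.8, 102.6]), array([70. , 90.5]), 80.7) fin (array([665.9, 102.8]), array([14.3, 62. ]), 80.7) z 0.0109
top plate (array([555.4, -57.7]), array([70.5, 90.2]), 86.8) fin (array([555.8, -57.5]), array([14.6, 61.7]), 85.4) z 0.011
top plate (array([449.4, -64.8]), array([70.3, 83.3]), 85.3) fin (array([455.6, -65.3]), array([14.6, 44.8]), 84.7) z 0.0112
(array([429.5, -71.3, 342.7]), 'yaw', -15.6, 't', 32.2) [-1.12910895 -0.57614162 -0.13570264]
handle (212, array([-0.004, -0.129,  0.057]), array([0.02 , 0.053, 0.296]))
floor (4581, array([ 0.057, -0.099,  0.018]), array([0.187, 0.105, 0.026]))
front rim (930, array([ 0.035, -0.109,  0.069]), array([0.065, 0.115, 0.085]))
rim (1388, array([ 0.036, -0.108,  0.067]), array([0.21 , 0.118, 0.085]))
unit top (4183, array([ 0.022, -0.123,  0.093]), array([0.248, 0.115, 0.331]))
h0 [ 0.43447979 -0.28432935]
```

View pics/top3.png

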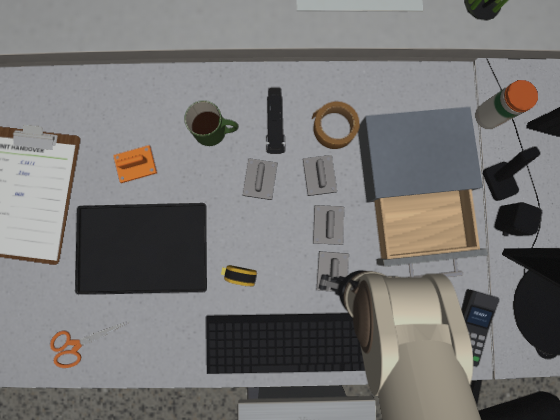

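The drawer is at its stop, with an open floor around (425,220). P1 goes in first.

Call:
{"fn": "carry_out", "kwargs": {"commands": [{"offset": [41, 5, 0], "delta_rot": [0, 0, 0.065], "gripper": 50}, {"offset": [41, 5, 0], "delta_rot": [0, 0, 0.065], "gripper": 50}, {"offset": [41, 5, 0], "delta_rot": [0, 0, 0.065], "gripper": 50}, {"offset": [41, 5, 0], "delta_rot": [0, 0, 0.065], "gripper": 50}, {"offset": [41, 6, 0], "delta_rot": [0, 0, 0.065], "gripper": 50}, {"offset": [40, 5, 0], "delta_rot": [0, 0, 0.065], "gripper": 50}, {"offset": [0, 0, -40], "delta_rot": [0, 0, 0], "gripper": 50}, {"offset": [0, 0, -40], "delta_rot": [0, 0, 0], "gripper": 50}, {"offset": [0, 0, -40], "delta_rot": [0, 0, 0], "gripper": 50}, {"offset": [0, 0, -20], "delta_rot": [0, 0, 0], "gripper": 50}, {"offset": [0, 0, -9], "delta_rot": [0, 0, 0], "gripper": 50}], "force": 90}}

```text
time: 33.67
ee_pos: [0.675, -0.042, 0.1929]
tcp_rot: [-0.001, -0.05, 0.999, -0.0]
wrist_force: [0.4, 0.7, -0.6]
finger_gap: 0.586
grasp_force: 0.0
```

Call:
{"fn": "carry_out", "kwargs": {"commands": [{"offset": [0, 0, 0], "delta_rot": [0, 0, 0], "gripper": 0}, {"offset": [0, 0, 0], "delta_rot": [0, 0, 0], "gripper": 0}, {"offset": [0, 0, 0], "delta_rot": [0, 0, 0], "gripper": 0}, {"offset": [0, 0, 0], "delta_rot": [0, 0, 0], "gripper": 0}, {"offset": [0, 0, 15], "delta_rot": [0, 0, 0], "gripper": 0}, {"offset": [0, 0, 30], "delta_rot": [0, 0, 0], "gripper": 0}, {"offset": [0, 0, 40], "delta_rot": [0, 0, 0], "gripper": 0}, {"offset": [0, 0, 40], "delta_rot": [0, 0, 0], "gripper": 0}, {"offset": [0, 0, 0], "delta_rot": [0, 0, 0], "gripper": 0}]}}

```text
time: 34.8
ee_pos: [0.6767, -0.0413, 0.3227]
tcp_rot: [0.003, -0.052, 0.999, -0.0]
wrist_force: [1.0, 0.2, -8.3]
finger_gap: 0.146
grasp_force: 88.5
```

Call:
{"fn": "carry_out", "kwargs": {"commands": [{"offset": [-41, -20, 0], "delta_rot": [0, 0, -0.02], "gripper": 0}, {"offset": [-41, -20, 0], "delta_rot": [0, 0, 0], "gripper": 0}, {"offset": [-41, -20, 0], "delta_rot": [0, 0, 0], "gripper": 0}, {"offset": [-0.5, -44, 0], "delta_rot": [0, 0, 0], "gripper": 0}, {"offset": [-0.5, -44, 0], "delta_rot": [0, 0, 0], "gripper": 0}, {"offset": [-0.5, -44, 0], "delta_rot": [0, 0, 0], "gripper": 0}, {"offset": [-0.5, -44, 0], "delta_rot": [0, 0, 0], "gripper": 0}, {"offset": [-0.5, -44, 0], "delta_rot": [0, 0, 0], "gripper": 0}, {"offset": [0, 0, 0], "delta_rot": [0, 0, 0], "gripper": 0}, {"offset": [0, 0, 0], "delta_rot": [0, 0, 0], "gripper": 0}]}}

```text
time: 36.05
ee_pos: [0.5488, -0.3209, 0.3164]
tcp_rot: [-0.002, -0.041, 0.999, 0.002]
wrist_force: [0.7, 1.0, -8.4]
finger_gap: 0.148
grasp_force: 89.1
```

```bash
cat > wr.py <<'E'
from h import *
import sys
from scipy.spatial.transform import Rotation as Ro
def wcloud(p,o):
    q=o["tcp_rot"];R=Ro.from_quat([q[1],q[2],q[3],q[0]]).as_matrix()
    x,y=rays(p);d=p["depth"];c=np.stack([x*d,y*d,d,np.ones_like(d)],-1)
    return (c@np.asarray(p["hand_eye"]).T)[...,:3]@R.T+o["ee_pos"]
if __name__=="__main__":
    o=r.get_obs();q=o["tcp_rot"]
    print(np.round(o["ee_pos"]*1000,1),"yaw",round(float(np.degrees(-2*np.arctan2(q[1],q[2]))),1),o["wrist_force"].round(1),o["time"],o["joint_pos"].round(2))
    p=optics.get_image("wrist");save(p,sys.argv[1]);np.save("w.npy",wcloud(p,o))
E
python3 wr.py w2.png
```

```text
[ 548.8 -320.9  316.4] yaw 4.7 [ 0.7  1.  -8.4] 36.05 [ 0.73  0.56 -0.34  1.66  0.22  0.96  1.97]
```

View pics/w2.png

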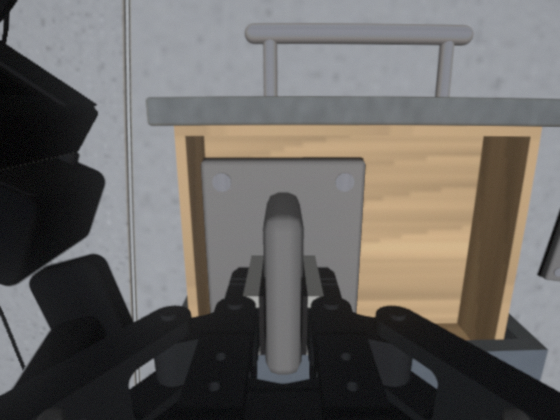

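The pad (203–363, 158–310) sits inside the drawer's outline with the fin parallel to the side walls. I'll lower it.

Call:
{"fn": "carry_out", "kwargs": {"commands": [{"offset": [0.5, -0.5, -40], "delta_rot": [0, 0, 0], "gripper": 0}, {"offset": [0, 0, -30], "delta_rot": [0, 0, 0], "gripper": 0}, {"offset": [0, 0, -15], "delta_rot": [0, 0, 0], "gripper": 0}, {"offset": [0, 0, -8], "delta_rot": [0, 0, 0], "gripper": 0}, {"offset": [0, 0, 0], "delta_rot": [0, 0, 0], "gripper": 0}]}}

```text
time: 36.72
ee_pos: [0.5509, -0.3215, 0.2263]
tcp_rot: [0.0, -0.042, 0.999, 0.0]
wrist_force: [-0.4, -0.1, -8.7]
finger_gap: 0.148
grasp_force: 88.9
```

Call:
{"fn": "carry_out", "kwargs": {"commands": [{"offset": [0, 0, -5], "delta_rot": [0, 0, 0], "gripper": 0}, {"offset": [0, 0, -2], "delta_rot": [0, 0, 0], "gripper": 0}, {"offset": [0, 0, 0], "delta_rot": [0, 0, 0], "gripper": 0}]}}

```text
time: 37.1
ee_pos: [0.5505, -0.322, 0.2193]
tcp_rot: [0.0, -0.042, 0.999, -0.0]
wrist_force: [0.3, -0.5, -7.5]
finger_gap: 0.144
grasp_force: 89.2
```

Call:
{"fn": "carry_out", "kwargs": {"commands": [{"offset": [0, 0, -2], "delta_rot": [0, 0, 0], "gripper": 0}, {"offset": [0, 0, -2], "delta_rot": [0, 0, 0], "gripper": 0}, {"offset": [0, 0, 0], "delta_rot": [0, 0, 0], "gripper": 0}]}}

```text
time: 37.48
ee_pos: [0.5527, -0.3216, 0.2181]
tcp_rot: [0.003, -0.042, 0.999, -0.001]
wrist_force: [-0.8, 2.9, 6.2]
finger_gap: 0.146
grasp_force: 91.3
```

Call:
{"fn": "carry_out", "kwargs": {"commands": [{"offset": [0, 0, 0], "delta_rot": [0, 0, 0], "gripper": 30}, {"offset": [0, 0, 0], "delta_rot": [0, 0, 0], "gripper": 30}, {"offset": [0, 0, 0], "delta_rot": [0, 0, 0], "gripper": 30}, {"offset": [0, 0, 30], "delta_rot": [0, 0, 0], "gripper": 30}, {"offset": [0, 0, 40], "delta_rot": [0, 0, 0], "gripper": 30}, {"offset": [0, 0, 44], "delta_rot": [0, 0, 0], "gripper": 30}]}}

```text
time: 38.22
ee_pos: [0.5502, -0.3218, 0.3296]
tcp_rot: [-0.001, -0.042, 0.999, 0.0]
wrist_force: [0.7, -0.2, -0.2]
finger_gap: 0.35
grasp_force: 0.0
```

Call:
{"fn": "carry_out", "kwargs": {"commands": [{"offset": [12.9, 47.2, 0], "delta_rot": [0, 0, -0.0275], "gripper": 50}, {"offset": [12.9, 47.2, 0], "delta_rot": [0, 0, -0.0275], "gripper": 50}, {"offset": [12.9, 47.2, 0], "delta_rot": [0, 0, -0.0275], "gripper": 50}, {"offset": [12.9, 47.2, 0], "delta_rot": [0, 0, -0.0275], "gripper": 50}, {"offset": [12.9, 47.2, 0], "delta_rot": [0, 0, -0.0275], "gripper": 50}, {"offset": [12.9, 47.2, 0], "delta_rot": [0, 0, -0.0275], "gripper": 50}, {"offset": [12.9, 47.2, 0], "delta_rot": [0, 0, -0.0275], "gripper": 50}, {"offset": [12.9, 47.2, 0], "delta_rot": [0, 0, -0.0275], "gripper": 50}, {"offset": [12.9, 47.2, 0], "delta_rot": [0, 0, -0.0275], "gripper": 50}, {"offset": [0, 0, 0], "delta_rot": [0, 0, 0], "gripper": 50}]}}

```text
time: 39.48
ee_pos: [0.6663, 0.1097, 0.3292]
tcp_rot: [-0.0, 0.078, 0.997, 0.002]
wrist_force: [-0.2, 0.2, -0.3]
finger_gap: 0.588
grasp_force: 0.0
```

```bash
python3 -W ignore look.py; python3 -W ignore - <<'E'
from h import *
p=optics.get_image("top");C=cloud(p).reshape(-1,3)
d=C[(C[:,2]>.062)&(C[:,2]<.078)&(abs(C[:,0]-.55)<.05)&(abs(C[:,1]+.27)<.09)];print("fin in drawer",len(d),rect(d),np.median(d[:,2]))
E
```

```text
top plate (array([ 550.6, -320.7]), array([89.5, 70.1]), 5.4) fin (array([ 549.2, -319.9]), array([86. , 67.1]), 5.2) z 0.0196
scene plate (array([668.7, 101.2]), array([72.7, 89.9]), 82.4) fin (array([668.6, 101.6]), array([17.9, 62.6]), 81.5) z 0.011
scene plate (array([448., -65.]), array([72.6, 89.6]), 84.9) fin (array([448.7, -66.6]), array([15.9, 61.2]), 87.4) z 0.0107
scene plate (array([557.3, -58.8]), array([71.3, 90.5]), 86.5) fin (array([558.2, -59.4]), array([15.5, 62.5]), 86.7) z 0.0107
scene plate (array([ 550.3, -321.4]), array([92.4, 69.9]), 4.9) fin (array([ 553.8, -322.5]), array([81.4, 66. ]), 7.3) z nan
scene plate (array([ 387.2, -417.7]), array([70.2, 21.5]), 54.7) fin (array([ 386.2, -423.7]), array([50.1,  8.4]), 59.8) z 0.0134
(array([666.5, 103.6, 328.7]), 'yaw', -9.3, 't', 39.6) [ 0.56102883 -0.79001041 -1.21033594]
fin in drawer 200 (array([ 541.6, -251.9]), array([ 62.1, 153.2]), 7.6) 0.07059263332218327
```

P1 is flat in the drawer at (550.5,-321), as planned. Now P2.

Call:
{"fn": "carry_out", "kwargs": {"commands": [{"offset": [0.5, -0.5, -40], "delta_rot": [0, 0, 0], "gripper": 50}, {"offset": [0, 0, -40], "delta_rot": [0, 0, 0], "gripper": 50}, {"offset": [0, 0, -36], "delta_rot": [0, 0, 0], "gripper": 50}, {"offset": [0, 0, -20], "delta_rot": [0, 0, 0], "gripper": 50}, {"offset": [0, 0, 0], "delta_rot": [0, 0, 0], "gripper": 0}, {"offset": [0, 0, 0], "delta_rot": [0, 0, 0], "gripper": 0}, {"offset": [0, 0, 0], "delta_rot": [0, 0, 0], "gripper": 0}, {"offset": [0, 0, 0], "delta_rot": [0, 0, 0], "gripper": 0}, {"offset": [0, 0, 15], "delta_rot": [0, 0, 0], "gripper": 0}, {"offset": [0, 0, 40], "delta_rot": [0, 0, 0], "gripper": 0}, {"offset": [0, 0, 40], "delta_rot": [0, 0, 0], "gripper": 0}, {"offset": [0, 0, 30], "delta_rot": [0, 0, 0], "gripper": 0}]}}

```text
time: 41.12
ee_pos: [0.6667, 0.1028, 0.3196]
tcp_rot: [-0.0, 0.082, 0.997, 0.0]
wrist_force: [0.5, -0.5, -7.6]
finger_gap: 0.146
grasp_force: 88.7
```

Call:
{"fn": "carry_out", "kwargs": {"commands": [{"offset": [-31, -35, 0], "delta_rot": [0, 0, 0.031], "gripper": 0}, {"offset": [-31, -35, 0], "delta_rot": [0, 0, 0.031], "gripper": 0}, {"offset": [-31, -35, 0], "delta_rot": [0, 0, 0.031], "gripper": 0}, {"offset": [-31, -35, 0], "delta_rot": [0, 0, 0.031], "gripper": 0}, {"offset": [0, -37, 0], "delta_rot": [0, 0, 0.031], "gripper": 0}, {"offset": [0, -37, 0], "delta_rot": [0, 0, 0.031], "gripper": 0}, {"offset": [0, -37, 0], "delta_rot": [0, 0, 0.031], "gripper": 0}, {"offset": [0, -37, 0], "delta_rot": [0, 0, 0.031], "gripper": 0}, {"offset": [0, -36, 0], "delta_rot": [0, 0, 0], "gripper": 0}, {"offset": [0, 0, 0], "delta_rot": [0, 0, 0], "gripper": 0}, {"offset": [0, 0, 0], "delta_rot": [0, 0, 0], "gripper": 0}]}}

```text
time: 42.5
ee_pos: [0.5426, -0.2209, 0.3177]
tcp_rot: [-0.001, -0.042, 0.999, 0.001]
wrist_force: [0.7, 0.6, -7.6]
finger_gap: 0.15
grasp_force: 89.2
```

```bash
python3 wr.py w3.png
```

```text
[ 542.6 -220.9  317.7] yaw 4.8 [ 0.7  0.6 -7.6] 42.5 [ 0.62  0.48 -0.36  1.79  0.21  0.91  1.82]
```

View pics/w3.png

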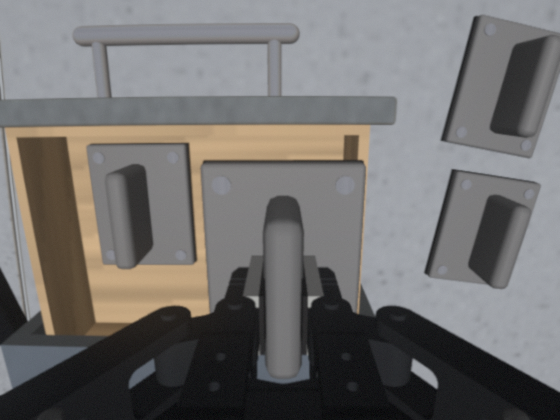

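P1 lies flat at (142,205), and P2 is held above the other half. Lowering it.

Call:
{"fn": "carry_out", "kwargs": {"commands": [{"offset": [-0.5, -1.5, -40], "delta_rot": [0, 0, 0], "gripper": 0}, {"offset": [0, 0, -30], "delta_rot": [0, 0, 0], "gripper": 0}, {"offset": [0, 0, -16], "delta_rot": [0, 0, 0], "gripper": 0}, {"offset": [0, 0, -8], "delta_rot": [0, 0, 0], "gripper": 0}, {"offset": [0, 0, -4], "delta_rot": [0, 0, 0], "gripper": 0}, {"offset": [0, 0, 0], "delta_rot": [0, 0, 0], "gripper": 0}]}}

```text
time: 43.3
ee_pos: [0.5431, -0.2231, 0.2208]
tcp_rot: [0.001, -0.042, 0.999, -0.0]
wrist_force: [0.2, -0.3, -7.7]
finger_gap: 0.148
grasp_force: 89.0
```

Call:
{"fn": "carry_out", "kwargs": {"commands": [{"offset": [0, 0, -2], "delta_rot": [0, 0, 0], "gripper": 0}, {"offset": [0, 0, -2], "delta_rot": [0, 0, 0], "gripper": 0}, {"offset": [0, 0, 0], "delta_rot": [0, 0, 0], "gripper": 0}]}}

```text
time: 43.68
ee_pos: [0.5431, -0.2232, 0.2169]
tcp_rot: [0.001, -0.042, 0.999, -0.0]
wrist_force: [-0.3, -0.6, -2.3]
finger_gap: 0.145
grasp_force: 89.9
```

Call:
{"fn": "carry_out", "kwargs": {"commands": [{"offset": [0, 0, 0], "delta_rot": [0, 0, 0], "gripper": 30}, {"offset": [0, 0, 0], "delta_rot": [0, 0, 0], "gripper": 30}, {"offset": [0, 0, 0], "delta_rot": [0, 0, 0], "gripper": 30}, {"offset": [0, 0, 30], "delta_rot": [0, 0, 0], "gripper": 30}, {"offset": [0, 0, 40], "delta_rot": [0, 0, 0], "gripper": 30}, {"offset": [0, 0, 40], "delta_rot": [0, 0, 0], "gripper": 30}, {"offset": [3, 41, 0], "delta_rot": [0, 0, -0.037], "gripper": 50}, {"offset": [3, 41, 0], "delta_rot": [0, 0, -0.037], "gripper": 50}, {"offset": [3, 42, 0], "delta_rot": [0, 0, -0.037], "gripper": 50}, {"offset": [3, 42, 0], "delta_rot": [0, 0, -0.037], "gripper": 50}, {"offset": [0, 0, 0], "delta_rot": [0, 0, 0], "gripper": 50}]}}

```text
time: 45.05
ee_pos: [0.5549, -0.0522, 0.3266]
tcp_rot: [0.0, 0.029, 1.0, 0.001]
wrist_force: [0.5, -1.1, 0.0]
finger_gap: 0.592
grasp_force: 0.0
```

```bash
python3 -W ignore look.py
```

```text
top plate (array([534. , -55.5]), array([68.3, 46.8]), 86.6) fin (array([532.2, -52.4]), array([20.4, 11.4]), 40.3) z 0.0109
top plate (array([445.8, -64.7]), array([70.7, 90.3]), 84.7) fin (array([446.7, -64.6]), array([14.6, 62.6]), 84.7) z 0.0112
scene plate (array([448.7, -65.3]), array([71.9, 90.3]), 84.8) fin (array([447.7, -65.8]), array([15.7, 62.4]), 85.5) z 0.0106
scene plate (array([557.6, -58.8]), array([73.8, 90.1]), 87.2) fin (array([558.2, -58.9]), array([14.9, 62.4]), 86.4) z 0.0106
scene plate (array([ 542.7, -223.5]), array([89.8, 71.5]), 4.9) fin (array([ 543.9, -224.9]), array([85.6, 62.3]), 5.0) z nan
scene plate (array([ 550.9, -321.8]), array([91.8, 69.5]), 4.0) fin (array([ 554.2, -321.3]), array([79.7, 66.3]), 1.3) z nan
scene plate (array([ 387.2, -418. ]), array([70.4, 23.6]), 53.3) fin (array([ 385.9, -424.3]), array([46.4,  7.4]), 61.4) z 0.0128
(array([554.7, -56.8, 326.3]), 'yaw', -3.6, 't', 45.1) [ 0.89532373 -0.52314834  0.24529464]
```

Call:
{"fn": "carry_out", "kwargs": {"commands": [{"offset": [0.8, -1, -40], "delta_rot": [0, 0, 0], "gripper": 50}, {"offset": [0, 0, -40], "delta_rot": [0, 0, 0], "gripper": 50}, {"offset": [0, 0, -35], "delta_rot": [0, 0, 0], "gripper": 50}, {"offset": [0, 0, -18], "delta_rot": [0, 0, 0], "gripper": 50}, {"offset": [0, 0, 0], "delta_rot": [0, 0, 0], "gripper": 0}, {"offset": [0, 0, 0], "delta_rot": [0, 0, 0], "gripper": 0}, {"offset": [0, 0, 0], "delta_rot": [0, 0, 0], "gripper": 0}, {"offset": [0, 0, 0], "delta_rot": [0, 0, 0], "gripper": 0}, {"offset": [0, 0, 15], "delta_rot": [0, 0, 0], "gripper": 0}, {"offset": [0, 0, 40], "delta_rot": [0, 0, 0], "gripper": 0}, {"offset": [0, 0, 40], "delta_rot": [0, 0, 0], "gripper": 0}, {"offset": [0, 0, 15], "delta_rot": [0, 0, 0], "gripper": 0}]}}

```text
time: 46.65
ee_pos: [0.5557, -0.0581, 0.3053]
tcp_rot: [0.001, 0.032, 0.999, -0.0]
wrist_force: [0.8, -0.4, -8.4]
finger_gap: 0.146
grasp_force: 89.3
```

Call:
{"fn": "carry_out", "kwargs": {"commands": [{"offset": [-5, 40, 0], "delta_rot": [0, 0, 0.005], "gripper": 0}, {"offset": [-5, 40, 0], "delta_rot": [0, 0, 0.005], "gripper": 0}, {"offset": [-5, 40, 0], "delta_rot": [0, 0, 0.005], "gripper": 0}, {"offset": [-5, 40, 0], "delta_rot": [0, 0, 0.005], "gripper": 0}, {"offset": [-5, 40, 0], "delta_rot": [0, 0, 0.005], "gripper": 0}, {"offset": [-5, 40, 0], "delta_rot": [0, 0, 0.005], "gripper": 0}, {"offset": [-5, 40, 0], "delta_rot": [0, 0, 0.005], "gripper": 0}, {"offset": [-5, 40, 0], "delta_rot": [0, 0, 0.005], "gripper": 0}, {"offset": [-5, 40, 0], "delta_rot": [0, 0, 0.005], "gripper": 0}, {"offset": [-5, 37, 0], "delta_rot": [0, 0, 0.005], "gripper": 0}, {"offset": [0, 0, 0], "delta_rot": [0, 0, 0], "gripper": 0}]}}

```text
time: 48.02
ee_pos: [0.5026, 0.3432, 0.302]
tcp_rot: [-0.002, 0.004, 1.0, 0.001]
wrist_force: [0.2, 0.7, -9.0]
finger_gap: 0.145
grasp_force: 89.8
```

Call:
{"fn": "carry_out", "kwargs": {"commands": [{"offset": [0, 0, -40], "delta_rot": [0, 0, 0], "gripper": 0}, {"offset": [0, 0, -35], "delta_rot": [0, 0, 0], "gripper": 0}, {"offset": [0, 0, -15], "delta_rot": [0, 0, 0], "gripper": 0}, {"offset": [0, 0, -6], "delta_rot": [0, 0, 0], "gripper": 0}, {"offset": [0, 0, -4], "delta_rot": [0, 0, 0], "gripper": 0}, {"offset": [0, 0, 0], "delta_rot": [0, 0, 0], "gripper": 0}]}}

```text
time: 48.78
ee_pos: [0.5059, 0.3392, 0.204]
tcp_rot: [0.001, 0.007, 1.0, 0.0]
wrist_force: [0.5, -0.9, -7.2]
finger_gap: 0.149
grasp_force: 89.7
```

Call:
{"fn": "carry_out", "kwargs": {"commands": [{"offset": [0, 0, -4], "delta_rot": [0, 0, 0], "gripper": 0}, {"offset": [0, 0, -2], "delta_rot": [0, 0, 0], "gripper": 0}, {"offset": [0, 0, -1], "delta_rot": [0, 0, 0], "gripper": 0}, {"offset": [0, 0, 0], "delta_rot": [0, 0, 0], "gripper": 0}]}}

```text
time: 49.28
ee_pos: [0.5055, 0.3391, 0.1973]
tcp_rot: [0.0, 0.007, 1.0, -0.0]
wrist_force: [-4.0, -2.5, 5.1]
finger_gap: 0.15
grasp_force: 92.0
```

Call:
{"fn": "carry_out", "kwargs": {"commands": [{"offset": [0, 0, 0], "delta_rot": [0, 0, 0], "gripper": 40}, {"offset": [0, 0, 0], "delta_rot": [0, 0, 0], "gripper": 40}, {"offset": [0, 0, 0], "delta_rot": [0, 0, 0], "gripper": 40}, {"offset": [0, 0, 30], "delta_rot": [0, 0, 0], "gripper": 40}, {"offset": [0, 0, 45], "delta_rot": [0, 0, 0], "gripper": 40}, {"offset": [0, 0, 45], "delta_rot": [0, 0, 0], "gripper": 40}]}}

```text
time: 50.02
ee_pos: [0.5054, 0.339, 0.3171]
tcp_rot: [-0.0, 0.007, 1.0, 0.0]
wrist_force: [0.8, -0.8, -0.5]
finger_gap: 0.473
grasp_force: 0.0
```

Call:
{"fn": "carry_out", "kwargs": {"commands": [{"offset": [-6.6, -44.9, 0], "delta_rot": [0, 0, -0.009], "gripper": 50}, {"offset": [-6.6, -44.9, 0], "delta_rot": [0, 0, -0.009], "gripper": 50}, {"offset": [-6.6, -44.9, 0], "delta_rot": [0, 0, -0.009], "gripper": 50}, {"offset": [-6.6, -44.9, 0], "delta_rot": [0, 0, -0.009], "gripper": 50}, {"offset": [-6.6, -44.9, 0], "delta_rot": [0, 0, -0.009], "gripper": 50}, {"offset": [-6.6, -44.9, 0], "delta_rot": [0, 0, -0.009], "gripper": 50}, {"offset": [-6.6, -44.9, 0], "delta_rot": [0, 0, -0.009], "gripper": 50}, {"offset": [-6.6, -44.9, 0], "delta_rot": [0, 0, -0.009], "gripper": 50}, {"offset": [-6.6, -44.9, 0], "delta_rot": [0, 0, -0.009], "gripper": 50}, {"offset": [0, 0, 0], "delta_rot": [0, 0, 0], "gripper": 50}]}}

```text
time: 51.28
ee_pos: [0.4455, -0.0687, 0.3162]
tcp_rot: [0.0, 0.051, 0.999, -0.001]
wrist_force: [0.5, 0.8, 0.6]
finger_gap: 0.591
grasp_force: 0.0
```

```bash
python3 -W ignore look.py
```

```text
top plate (array([ 550.9, -320.9]), array([89. , 70.2]), 4.9) fin (array([ 551. , -319.2]), array([88.4, 66.6]), 5.1) z nan
top plate (array([ 541.7, -222.6]), array([89.3, 68.5]), 5.0) fin (array([ 541.6, -221.4]), array([88.1, 65.9]), 5.0) z nan
top plate (array([503.8, 340.1]), array([71.1, 88.2]), 89.3) fin (array([503.9, 339.7]), array([63.2, 13.9]), 0.8) z 0.014
top plate (array([467.1, -66.1]), array([69.3, 47.6]), 84.7) fin (array([465.6, -65.2]), array([13.6, 24.7]), 88.5) z 0.0111
scene plate (array([507.1, 337.5]), array([73.8, 90.4]), 89.2) fin (array([508.1, 338.2]), array([17.2, 61.1]), 87.7) z 0.0131
scene plate (array([448.6, -65.7]), array([70.9, 90.9]), 84.7) fin (array([448.5, -66.4]), array([15.7, 64. ]), 89.4) z 0.0106
scene plate (array([ 542.7, -223.2]), array([89. , 71.7]), 4.8) fin (array([ 543.7, -221.2]), array([87.8, 58.6]), 7.0) z nan
scene plate (array([ 551.2, -321.6]), array([91.3, 69. ]), 4.4) fin (array([ 551.4, -322.4]), array([84. , 65.5]), 5.0) z nan
scene plate (array([ 386.8, -417.3]), array([70.3, 22.4]), 55.1) fin (array([ 385.2, -424. ]), array([46.7,  5.9]), 64.8) z 0.0128
(array([446.2, -65.2, 316.3]), 'yaw', -5.5, 't', 51.4) [-1.04179569  0.46914542 -0.06989614]
```

Call:
{"fn": "carry_out", "kwargs": {"commands": [{"offset": [0, 0, -40], "delta_rot": [0, 0, 0], "gripper": 50}, {"offset": [0, 0, -40], "delta_rot": [0, 0, 0], "gripper": 50}, {"offset": [0, 0, -28], "delta_rot": [0, 0, 0], "gripper": 50}, {"offset": [0, 0, -15], "delta_rot": [0, 0, 0], "gripper": 50}, {"offset": [0, 0, 0], "delta_rot": [0, 0, 0], "gripper": 0}, {"offset": [0, 0, 0], "delta_rot": [0, 0, 0], "gripper": 0}, {"offset": [0, 0, 0], "delta_rot": [0, 0, 0], "gripper": 0}, {"offset": [0, 0, 0], "delta_rot": [0, 0, 0], "gripper": 0}, {"offset": [0, 0, 15], "delta_rot": [0, 0, 0], "gripper": 0}, {"offset": [0, 0, 40], "delta_rot": [0, 0, 0], "gripper": 0}, {"offset": [0, 0, 40], "delta_rot": [0, 0, 0], "gripper": 0}, {"offset": [0, 0, 15], "delta_rot": [0, 0, 0], "gripper": 0}]}}

```text
time: 52.88
ee_pos: [0.4463, -0.0655, 0.3053]
tcp_rot: [0.002, 0.048, 0.999, -0.0]
wrist_force: [0.8, -1.1, -8.0]
finger_gap: 0.146
grasp_force: 89.4
```

Call:
{"fn": "carry_out", "kwargs": {"commands": [{"offset": [5, 45, 0], "delta_rot": [0, 0, 0.008], "gripper": 0}, {"offset": [5, 45, 0], "delta_rot": [0, 0, 0.008], "gripper": 0}, {"offset": [5, 45, 0], "delta_rot": [0, 0, 0.008], "gripper": 0}, {"offset": [5, 45, 0], "delta_rot": [0, 0, 0.008], "gripper": 0}, {"offset": [5, 45, 0], "delta_rot": [0, 0, 0.008], "gripper": 0}, {"offset": [5, 45, 0], "delta_rot": [0, 0, 0.008], "gripper": 0}, {"offset": [5, 45, 0], "delta_rot": [0, 0, 0.008], "gripper": 0}, {"offset": [5, 45, 0], "delta_rot": [0, 0, 0.008], "gripper": 0}, {"offset": [5, 45, 0], "delta_rot": [0, 0, 0.008], "gripper": 0}, {"offset": [5, 45, 0], "delta_rot": [0, 0, 0.008], "gripper": 0}, {"offset": [9, 47, 0], "delta_rot": [0, 0, 0], "gripper": 0}, {"offset": [0, 0, 0], "delta_rot": [0, 0, 0], "gripper": 0}]}}

```text
time: 54.38
ee_pos: [0.503, 0.4362, 0.3015]
tcp_rot: [-0.001, 0.005, 1.0, 0.002]
wrist_force: [-0.7, -0.1, -7.7]
finger_gap: 0.148
grasp_force: 90.7
```

Call:
{"fn": "carry_out", "kwargs": {"commands": [{"offset": [0, 0, -40], "delta_rot": [0, 0, 0], "gripper": 0}, {"offset": [0, 0, -35], "delta_rot": [0, 0, 0], "gripper": 0}, {"offset": [0, 0, -15], "delta_rot": [0, 0, 0], "gripper": 0}, {"offset": [0, 0, -6], "delta_rot": [0, 0, 0], "gripper": 0}, {"offset": [0, 0, -4], "delta_rot": [0, 0, 0], "gripper": 0}, {"offset": [0, 0, 0], "delta_rot": [0, 0, 0], "gripper": 0}]}}

```text
time: 55.12
ee_pos: [0.5054, 0.4322, 0.2041]
tcp_rot: [0.001, 0.008, 1.0, 0.001]
wrist_force: [-0.3, -0.2, -7.6]
finger_gap: 0.149
grasp_force: 90.6
```

Call:
{"fn": "carry_out", "kwargs": {"commands": [{"offset": [0, 0, -4], "delta_rot": [0, 0, 0], "gripper": 0}, {"offset": [0, 0, -2], "delta_rot": [0, 0, 0], "gripper": 0}, {"offset": [0, 0, -1], "delta_rot": [0, 0, 0], "gripper": 0}, {"offset": [0, 0, 0], "delta_rot": [0, 0, 0], "gripper": 0}]}}

```text
time: 55.62
ee_pos: [0.5051, 0.432, 0.1971]
tcp_rot: [0.0, 0.008, 1.0, -0.0]
wrist_force: [-3.8, -3.0, 2.1]
finger_gap: 0.145
grasp_force: 92.3
```

Call:
{"fn": "carry_out", "kwargs": {"commands": [{"offset": [0, 0, 0], "delta_rot": [0, 0, 0], "gripper": 40}, {"offset": [0, 0, 0], "delta_rot": [0, 0, 0], "gripper": 40}, {"offset": [0, 0, 0], "delta_rot": [0, 0, 0], "gripper": 40}, {"offset": [0, 0, 30], "delta_rot": [0, 0, 0], "gripper": 40}, {"offset": [0, 0, 45], "delta_rot": [0, 0, 0], "gripper": 40}, {"offset": [0, 0, 45], "delta_rot": [0, 0, 0], "gripper": 40}, {"offset": [0, 0, 35], "delta_rot": [0, 0, 0], "gripper": 40}, {"offset": [0, 0, 0], "delta_rot": [0, 0, 0], "gripper": 40}]}}

```text
time: 56.62
ee_pos: [0.5059, 0.4331, 0.3553]
tcp_rot: [0.003, 0.008, 1.0, 0.003]
wrist_force: [-0.6, 0.0, 0.4]
finger_gap: 0.469
grasp_force: 0.0
```

Call:
{"fn": "carry_out", "kwargs": {"commands": [{"offset": [0, -59, 0], "delta_rot": [0, 0, -0.12], "gripper": 30}, {"offset": [0, -59, 0], "delta_rot": [0, 0, -0.12], "gripper": 30}, {"offset": [0, -59, 0], "delta_rot": [0, 0, -0.12], "gripper": 30}, {"offset": [0, -59, 0], "delta_rot": [0, 0, -0.12], "gripper": 30}, {"offset": [0, -59, 0], "delta_rot": [0, 0, -0.12], "gripper": 30}, {"offset": [0, -59, 0], "delta_rot": [0, 0, -0.12], "gripper": 30}, {"offset": [-12, -59, 0], "delta_rot": [0, 0, -0.12], "gripper": 30}, {"offset": [-12, -59, 0], "delta_rot": [0, 0, -0.12], "gripper": 30}, {"offset": [-12, -59, 0], "delta_rot": [0, 0, -0.12], "gripper": 30}, {"offset": [-12, -59, 0], "delta_rot": [0, 0, -0.13], "gripper": 30}, {"offset": [-12, -59, 0], "delta_rot": [0, 0, -0.13], "gripper": 30}, {"offset": [-12, -59, 0], "delta_rot": [0, 0, -0.13], "gripper": 30}], "force": 40}}

```text
time: 58.12
ee_pos: [0.4321, -0.2778, 0.3504]
tcp_rot: [-0.0, 0.678, 0.735, -0.0]
wrist_force: [0.8, 1.0, 0.1]
finger_gap: 0.35
grasp_force: 0.0
```

```bash
python3 -W ignore wr.py w4.png; python3 -W ignore - <<'E'
from h import *
W=np.load("w.npy").reshape(-1,3)
b=W[(W[:,2]>.045)&(W[:,2]<.075)&(abs(W[:,1]+.284)<.045)&(W[:,0]<.453)&(W[:,0]>.38)]
print(len(b),np.median(b,0),np.polyfit(b[:,1]+.284,b[:,0],1))
E
```

```text
[ 432.1 -277.8  350.4] yaw -85.3 [0.8 1.  0.1] 58.125 [ 0.5   0.29  0.02  1.95 -0.01  0.9   0.61]
1808 [ 0.43752978 -0.28041554  0.06215153] [-0.08556994  0.43773098]
```

View pics/w4.png

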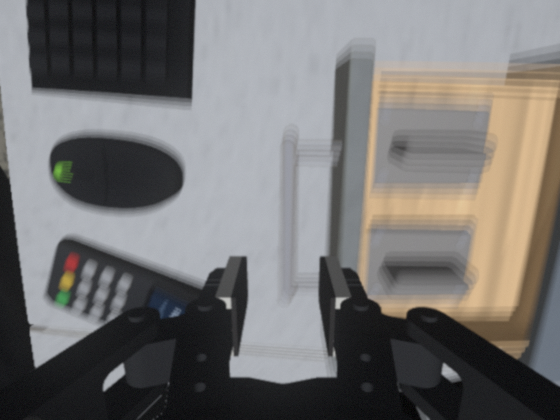

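Both pads lie flat in the drawer at (435,150) and (425,260). The bar at (290,210) is between the fingers, so I'll grip it and push.

Call:
{"fn": "carry_out", "kwargs": {"commands": [{"offset": [2, 0, -40], "delta_rot": [0, 0, 0], "gripper": 30}, {"offset": [0, 0, -40], "delta_rot": [0, 0, 0], "gripper": 30}, {"offset": [0, 0, -35], "delta_rot": [0, 0, 0], "gripper": 30}, {"offset": [0, 0, -17], "delta_rot": [0, 0, 0], "gripper": 30}, {"offset": [0, 0, -5], "delta_rot": [0, 0, 0], "gripper": 30}, {"offset": [0, 0, 0], "delta_rot": [0, 0, 0], "gripper": 0}, {"offset": [0, 0, 0], "delta_rot": [0, 0, 0], "gripper": 0}, {"offset": [0, 0, 0], "delta_rot": [0, 0, 0], "gripper": 0}, {"offset": [0, 0, 0], "delta_rot": [0, 0, 0], "gripper": 0}]}}

```text
time: 59.3
ee_pos: [0.4355, -0.2762, 0.2149]
tcp_rot: [0.001, 0.676, 0.737, 0.0]
wrist_force: [-0.0, 1.6, 3.6]
finger_gap: 0.108
grasp_force: 39.4
```

Call:
{"fn": "carry_out", "kwargs": {"commands": [{"offset": [3, 0, 0], "delta_rot": [0, 0, 0], "gripper": 0}, {"offset": [7, 1, 0], "delta_rot": [0, 0, 0], "gripper": 0}, {"offset": [12, 1, 0], "delta_rot": [0, 0, 0], "gripper": 0}, {"offset": [12, 1, 0], "delta_rot": [0, 0, 0], "gripper": 0}, {"offset": [12, 1, 0], "delta_rot": [0, 0, 0], "gripper": 0}, {"offset": [12, 1, 0], "delta_rot": [0, 0, 0], "gripper": 0}, {"offset": [12, 1, 0], "delta_rot": [0, 0, 0], "gripper": 0}, {"offset": [12, 1, 0], "delta_rot": [0, 0, 0], "gripper": 0}, {"offset": [12, 1, 0], "delta_rot": [0, 0, 0], "gripper": 0}, {"offset": [12, 1, 0], "delta_rot": [0, 0, 0], "gripper": 0}, {"offset": [12, 1, 0], "delta_rot": [0, 0, 0], "gripper": 0}, {"offset": [8, 1, 0], "delta_rot": [0, 0, 0], "gripper": 0}]}}

```text
time: 60.8
ee_pos: [0.5617, -0.2656, 0.2149]
tcp_rot: [0.001, 0.676, 0.737, 0.0]
wrist_force: [-0.6, -0.4, 5.6]
finger_gap: 0.11
grasp_force: 39.8
```

Call:
{"fn": "carry_out", "kwargs": {"commands": [{"offset": [4, 0, 0], "delta_rot": [0, 0, 0], "gripper": 0}, {"offset": [3, 0, 0], "delta_rot": [0, 0, 0], "gripper": 0}, {"offset": [2, 0, 0], "delta_rot": [0, 0, 0], "gripper": 0}, {"offset": [0, 0, 0], "delta_rot": [0, 0, 0], "gripper": 0}]}}

```text
time: 61.3
ee_pos: [0.5685, -0.2654, 0.2149]
tcp_rot: [-0.002, 0.676, 0.736, -0.001]
wrist_force: [-6.8, 2.9, 12.6]
finger_gap: 0.108
grasp_force: 40.5
```

Call:
{"fn": "carry_out", "kwargs": {"commands": [{"offset": [2, 0, 0], "delta_rot": [0, 0, 0], "gripper": 0}, {"offset": [2, 0, 0], "delta_rot": [0, 0, 0], "gripper": 0}, {"offset": [0, 0, 0], "delta_rot": [0, 0, 0], "gripper": 0}]}}

```text
time: 61.68
ee_pos: [0.5697, -0.2657, 0.2148]
tcp_rot: [-0.005, 0.677, 0.736, -0.003]
wrist_force: [-16.5, 5.8, 22.9]
finger_gap: 0.114
grasp_force: 41.5
```

Call:
{"fn": "carry_out", "kwargs": {"commands": [{"offset": [-3, 0, 0], "delta_rot": [0, 0, 0], "gripper": 30}, {"offset": [0, 0, 0], "delta_rot": [0, 0, 0], "gripper": 30}, {"offset": [0, 0, 0], "delta_rot": [0, 0, 0], "gripper": 30}, {"offset": [0, 0, 30], "delta_rot": [0, 0, 0], "gripper": 30}, {"offset": [0, 0, 45], "delta_rot": [0, 0, 0], "gripper": 30}, {"offset": [0, 0, 45], "delta_rot": [0, 0, 0], "gripper": 30}, {"offset": [-30, 40, 20], "delta_rot": [0, 0, 0.1], "gripper": 30}, {"offset": [-40, 40, 0], "delta_rot": [0, 0, 0.1], "gripper": 30}, {"offset": [-40, 40, 0], "delta_rot": [0, 0, 0.1], "gripper": 30}, {"offset": [0, 40, 0], "delta_rot": [0, 0, 0.1], "gripper": 30}, {"offset": [0, 0, 0], "delta_rot": [0, 0, 0], "gripper": 30}]}}

```text
time: 63.05
ee_pos: [0.4607, -0.1022, 0.3542]
tcp_rot: [-0.0, 0.514, 0.858, 0.001]
wrist_force: [0.3, -1.6, -0.7]
finger_gap: 0.351
grasp_force: 0.0
```

```bash
python3 -W ignore look.py; python3 -W ignore - <<'E'
from h import *
p=optics.get_image("top");C=cloud(p);save(p,"top5.png")
h=C[195:228,390:465].reshape(-1,3);b=h[(h[:,2]>.052)&(h[:,2]<.072)]
for x0 in range(545,600,5):
    q=b[(b[:,0]*1000>=x0)&(b[:,0]*1000<x0+5)]
    if len(q): print(x0,len(q),np.round(q[:,1].min(),3),np.round(q[:,1].max(),3))
E
```

```text
top plate (array([503. , 431.6]), array([70.5, 93. ]), 88.3) fin (array([504.2, 433.2]), array([15.9, 60.8]), 88.7) z 0.0139
top plate (array([492.3, 345.2]), array([69.6, 88. ]), 89.2) fin (array([492.8, 344.5]), array([62.9, 14.5]), 1.5) z 0.0138
(array([ 461.1, -105.3,  354.2]), 'yaw', -62.2, 't', 63.1) [-0.28636527 -0.75269416 -0.21250975]
555 13 -0.246 -0.21
560 76 -0.294 -0.208
565 111 -0.336 -0.209
570 79 -0.337 -0.217
575 20 -0.335 -0.218
580 15 -0.327 -0.218
585 18 -0.324 -0.217
590 17 -0.324 -0.216
595 27 -0.325 -0.189
```

View pics/top5.png

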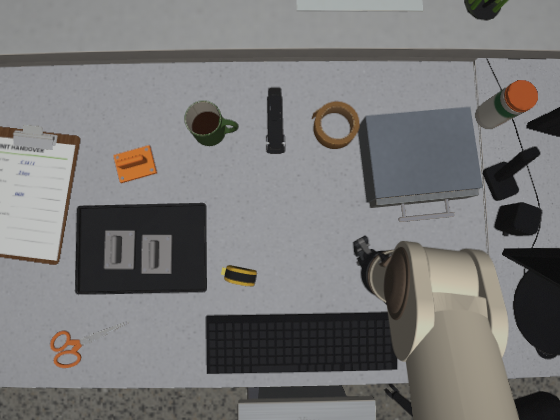

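The drawer is shut, with its handle profile the same as at the start. Both rough pads lie flat in the tray at (119,250) and (156,254); one was nudged about 1 cm but is still inside. The bystanders and the orange look-alike haven't moved.

```bash
python3 -c "
from station import job
print(job.hand_in())"
```

```text
the job is handed in; nothing more can be done
None
```

The job is handed in, though no verdict came back: all four grey pads present were dragged at least 4 cm, the two smooth ones lie flat in the shut drawer, the two rough ones lie flat in the black tray, and the orange look-alike and the bystanders were left where they stood.

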